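Pile the carving blanks on the tray under the press board and close the keeper

ROBOT

A 6-joint arm with a two-finger parallel gripper is mounted at the origin on the work surface. World frame = base frame: x ahead of the robot, y to its left, z up, the work surface at z = 0. Lengths are in mm, angles in rad, forces in N, time in s.
With the tool pointing down it reaches from about 350 to 775 mm from the base axis. Payload 7.3 kg.
Tool frame: the origin (TCP) lies at the centre of the arm's flange, where the gripper is bolted on; the fingertips stand 178 mm ahead of it and the grasp point (between the pads) lies 159 mm ahead of it; z points along the fingers, y is the line along which they close (so a half turn about z gives the same grasp; the last joint's range is limited). The gripper opens to 92 mm and grips with 3 to 60 N. Pads are 19 mm wide; open, the fingers measure 130 mm over their backs; the gripper's body (75 mm by 190 mm) begins 47 mm behind the grasp point.
Start: joints at [-1.457, 0.342, 1.524, -0, 1.275, -0.146], TCP at [134.886, -507.379, 404.741] pointing down, gripper open.
Joint ranges: [-2.53, 2.53], [-0.77, 2.02], [0.04, 2.7], [-1, 4.14], [0.28, 2.66], [-3.11, 3.11]. Speed limits (rad/s): [2.57, 2.57, 3.14, 3.14, 3.14, 3.14].

INTERFACE

Orientations are given as [roll, pitch, yaw] about the fixed x, y, z axes, in that order (R = Rz(yaw) Ry(pitch) Rx(roll)).
In Python, from plant import * gives the robot as it stands. The module is installed in compiled form; this text tells all that it offers.
- The arm moves only by the shell command python3 -m inch 'ROWS'. ROWS is JSON, a list of rows, each a list of 5 numbers: the shift along the tool's x, y, z in m, then the turn about the tool's z in rad, then the opening, from 0 (shut) to 1 (fully open). In form: [[tx, ty, tz, spin, claw], ...]. A call has 1 to 8 rows; each row is the pose to reach, as a shift and turn from the pose commanded when the call began, along the tool's axes at that moment; what a row does not reach only later rows make up. A row lasts 1/12 s, in which the tool goes at most 41.7 mm and 7.16 degrees, less where a joint would pass 70% of its speed; a pose out of reach is approached as far as the arm can. A call with a gripper value outside its range is refused whole. The fingers move at their own pace and stop on an object; the grip force is fixed at half the most. Time passes only in rows, so rows that repeat a pose let the fingers close. It gives the time, the measured TCP pose, the force, the opening and the grip force at its end, in the units of the state.
- get_obs(): the state, without advancing time (a new reading comes with each control period).
- capture(name): name is "side" or "top"; returns a dict with "color" (480x640x3 uint8, red, green, blue), "intrinsics" (3x3 intrinsics, pixels), "pose" (4x4, takes a point from camera to world coordinates). Camera axes: x right, y down, z forward; pixel columns grow to the right and rows downward; lengths in mm; the calibration is good to about 2 mm. A picture is of the moment at which its call begins. There is no depth.
- close_job(): hands the job in; it is judged then, once.
Trained networks look in a picture, given as the dict that the camera call returned (one of the last four; its "shot" number tells which), for a name from the list of things; names that differ only in an ending like _2 or _b are one class to them, and where a whole thing is asked for, a point or a joint stands for the part that bears it (a point fixed in the world has none). Each returns a list of dicts, best first, with "conf" (0 to 1); they miss things now and then, are a little off and sometimes report something else, mostly with a low value. They report only what shows in the picture. A call takes as long as a camera call. They do not tell look-alikes from the thing itself.
- look_for(picture, target): "rect" ([centre column, centre row, width, height] in pixels, round what is visible of it).
- trace(picture, target): "pixels" (480x640 bool, what is visible of it) and "rect" ([centre column, centre row, width, height] in pixels, round what is visible of it).
- tip_of(picture, target): "centre" ([column, row] in pixels: a listed point, or the origin of a listed thing).
The state is a dict: "time": time; "joint_positions": joint angles; "dq": joint speeds; "tau": joint torques, N m; "tool_pos": TCP position; "tcp_rot": TCP orientation; "contact_force": force on the tool from outside, world axes, zero at the start; "moment": the same for the moment, N m; "grip_width": finger opening in mm; "finger_force": force on a finger pad.
Only numpy, scipy, OpenCV 4.12 (cv2) and the standard library are available. Lean on these libraries where they do the work, as an engineer would, in place of code of your own. Each camera call takes 0.05 s, during which the arm holds its last target. There are 200 camera calls.

TASK

Get this batch of limewood blanks ready to be carried off: first slide the keeper fully out, away from the pad, then take the press board off the tray, pile all the rectangular blanks lying on the bench squarely on the tray's raised pad with their edges flush with it, and lay the press board back square on top, handle up. Only then slide the keeper fully home against the pile's end, and leave the pile square. Leave the tools and other pieces on the bench where they are.

Things in the scene. Friction and masses are not known exactly. Their poses are not given: they have to be found in the camera images.
- pad (a point): centre of the top face of the raised pad on the tray, 16 mm above the bench; x along the pad's 110 mm length towards the keeper, y across its 60 mm width
- tray: flat plywood tray fixed to the bench, 290 x 120 x 8 mm, carrying a dark wooden pad 110 x 60 x 8 mm (same outline as a blank) and, beyond it, two steel runners with the keeper; origin on the bench straight under the pad's centre; x points from the pad to the keeper; the tray reaches from x = -80 to +210 mm
- keeper (a joint): travel of the keeper, a steel carriage with an upright steel blade 34 mm wide (top 116 mm above the bench) and a black upright grip bar; 0 = fully out, away from the pad, 0.075 m = fully home at its end stop, the blade then 5 mm from the end of a square pile; it moves along the tray's -x; about 2 N of friction, stays where left
- keeper_grip (a point): point on the axis of the keeper's black grip bar, 10 mm under its top, 109 mm above the bench; the bar is upright, 20 mm along the tray's x, 18 mm across (y), 88 mm tall; the blade stands 29 mm from the bar's centre on the pad side
- press_board: dark press board 110 x 60 x 12 mm with a handle bar on top (64 mm long along its x, 20 mm wide, 30 mm tall, top 42 mm above the underside), 0.25 to 0.5 kg; origin at the centre of its underside, x along its length; lies on the pad at the start
- mat: flat cork mat on the bench, 130 x 80 x 4 mm, kept free: a place to put the press board down meanwhile; origin at the centre of its underside, x along its length
- blank1: flat rectangular limewood blank 110 x 60 x 14 mm, 65 g, lying on the bench; origin at the centre of its underside, x along its length, y across its width; may be absent (4 or 5 of the six are there)
- blank2: flat rectangular limewood blank 110 x 60 x 14 mm, 65 g, lying on the bench; origin at the centre of its underside, x along its length, y across its width; may be absent (4 or 5 of the six are there)
- blank3: flat rectangular limewood blank 110 x 60 x 14 mm, 65 g, lying on the bench; origin at the centre of its underside, x along its length, y across its width; may be absent (4 or 5 of the six are there)
- blank4: flat rectangular limewood blank 110 x 60 x 14 mm, 65 g, lying on the bench; origin at the centre of its underside, x along its length, y across its width; may be absent (4 or 5 of the six are there)
- blank5: flat rectangular limewood blank 110 x 60 x 14 mm, 65 g, lying on the bench; origin at the centre of its underside, x along its length, y across its width; may be absent (4 or 5 of the six are there)
- blank6: flat rectangular limewood blank 110 x 60 x 14 mm, 65 g, lying on the bench; origin at the centre of its underside, x along its length, y across its width; may be absent (4 or 5 of the six are there)
- rosette: carved limewood rosette, round, 68 mm across, 25 mm tall; origin at the centre of its underside; a bystander, to be left alone
- gouge: carving gouge lying on the bench, 220 mm long, 22 mm thick, x towards its blade; origin at the centre of its underside; a bystander, to be left alone
- offcut: small stepped limewood offcut, 75 x 38 x 30 mm; origin at the centre of its underside; a bystander, to be left alone
- sanding_block: cork sanding block, 85 x 42 x 34 mm; origin at the centre of its underside; a bystander, to be left alone
- glue: white glue bottle, 56 mm across, 150 mm tall; origin at the centre of its underside; a bystander, to be left alone
- mallet: round carver's mallet standing on its head, 86 mm across, 230 mm tall; origin at the centre of its underside; a bystander, to be left alone
Things that resemble listed ones, but are neither listed nor needed, are in the scene too. Leave any turquoise look-alike of the press_board alone.

How it is judged:
By the outcome, as a careful person would: the job done as asked, in the order asked, and still so for the second after the job is handed in, with the robot touching nothing.
Of blank1, blank2, blank3, blank4, blank5, blank6 only 4 to 5 are there at a start; the rules pass over those that are not, and their reading is None.
At some moment in a run one of blank1, blank2, blank3, blank4, blank5, blank6, press_board may be knocked a few centimetres aside while the robot is not near it.
It also fails if it takes over 210 s, if anything falls off the work surface, if the arm or the gripper's body presses on something with over 40 N, if the wrist force passes 120 N, or if a joint passes its speed limit or range.

## Working session

There is one attempt and no reset: what is moved stays moved. The work goes in short steps, Python scripts to look and compute and a shell command to move; the robot and the scene stay as the last step left them, time stands still between calls to the robot, and variables do not carry over. Pictures are saved under pics/ and viewed, at most 14 in all, crops included, and the job is handed in when it is done.

```bash
mkdir -p pics; ls
cat > h.py <<'E'
from plant import *
import numpy as np, cv2
def save(p,name): cv2.imwrite('pics/'+name+'.png',cv2.cvtColor(p['color'],cv2.COLOR_RGB2BGR))
def ray(p,uv,z):
    K=np.array(p['intrinsics']);T=np.array(p['pose'])
    d=T[:3,:3]@np.linalg.solve(K,[uv[0],uv[1],1.]);o=T[:3,3]
    return (o+d*(z-o[2])/d[2])
def proj(p,X):
    K=np.array(p['intrinsics']);T=np.array(p['pose'])
    c=T[:3,:3].T@(np.array(X)-T[:3,3]);u=K@c;return u[:2]/u[2]
E
python3 - <<'E'
from h import *
for n in ['top','side']:
    p=capture(n);save(p,n+'0');print(n,np.array(p['pose']).round(3).tolist(),np.array(p['intrinsics']).tolist())
print(get_obs())
E
```

```text
pics
top [[0.01, -0.987, 0.158, 302.02], [-1.0, -0.009, 0.008, -42.949], [-0.006, -0.158, -0.987, 1378.479], [0.0, 0.0, 0.0, 1.0]] [[527.2566754723791, 0.0, 316.54444519391456], [0.0, 527.2566754723791, 234.8330044643001], [0.0, 0.0, 1.0]]
side [[-1.0, 0.011, 0.023, 474.073], [-0.014, 0.524, -0.852, 1330.223], [-0.021, -0.852, -0.524, 921.133], [0.0, 0.0, 0.0, 1.0]] [[504.0173999144033, 0.0, 321.18094687499496], [0.0, 504.0173999144033, 246.19289578145296], [0.0, 0.0, 1.0]]
{'time': 0.1, 'joint_positions': array([-1.45701370e+00,  3.42655764e-01,  1.52488985e+00,  4.46517855e-06,
        1.27542224e+00, -1.45987632e-01]), 'dq': array([-1.46071634e-04, -6.41282883e-04, -2.39791929e-03,  1.30576442e-03,
        3.60121693e-06, -2.34837055e-04]), 'tau': array([ 9.60224606e-04, -4.32003200e+01, -2.44694102e+01,  7.17705977e-02,
        5.26014436e-02, -4.18698096e-05]), 'tool_pos': array([ 134.86609043, -507.26436337,  404.12393291]), 'tcp_rot': array([-3.14023270e+00, -2.04274296e-04,  2.59768818e-01]), 'contact_force': array([-0.01358251, -0.04810373,  0.3672605 ]), 'moment': array([-0.05115639, -0.04851407,  0.00521236]), 'finger_force': 0.0, 'grip_width': 91.74159490827398}
```

View pics/top0.png

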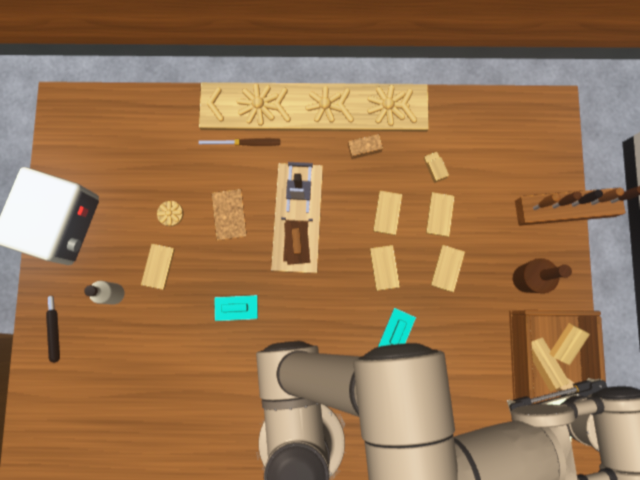

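View pics/side0.png

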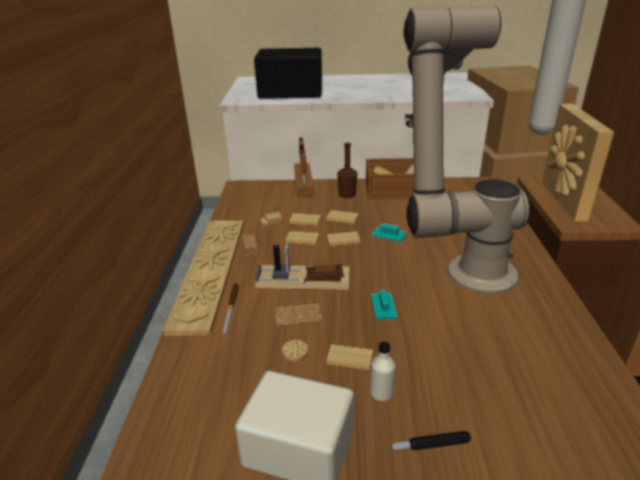

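```bash
cat >> h.py <<'E'
def quad(p,mask,z):
    c=max(cv2.findContours(mask.astype(np.uint8),cv2.RETR_EXTERNAL,cv2.CHAIN_APPROX_NONE)[0],key=cv2.contourArea)[:,0]
    P=np.array([ray(p,u,z)[:2] for u in c.astype(float)],np.float32)
    (cx,cy),(w,h),a=cv2.minAreaRect(P)
    if w<h: w,h,a=h,w,a+90
    return [round(float(v),1) for v in (cx,cy,w,h,(a+90)%180-90)]
E
python3 - <<'E'
from h import *
p=capture('top')
for t,z in [('blank1',14),('press_board',12),('mat',4),('tray',8),('keeper',60)]:
    for d in trace(p,t):
        print(t,round(d['conf'],2),np.round(d['rect']),int(d['pixels'].sum()),quad(p,d['pixels'],z))
for t,z in [('keeper_grip',109),('pad',16),('tray',0),('press_board',28),('mat',0)]:
    for d in tip_of(p,t)[:3]: print(t,round(d['conf'],2),np.round(d['centre'],1),ray(p,d['centre'],z).round(1))
E
```

```text
blank1 0.97 [158. 264.  33.  43.] 1044 [434.5, 381.4, 110.7, 65.4, -10.2]
blank1 0.91 [443. 213.  27.  44.] 944 [579.5, -355.8, 110.6, 61.6, -8.9]
blank1 0.85 [384. 268.  28.  44.] 1041 [437.5, -207.8, 113.5, 65.1, 9.1]
blank1 0.75 [388. 211.  29.  41.] 956 [582.0, -217.8, 111.3, 61.2, -9.1]
blank1 0.59 [449. 269.  32.  47.] 1008 [437.4, -371.4, 111.5, 62.5, -16.8]
blank1 0.42 [297. 221.  49. 111.] 3901 [569.6, 19.4, 292.4, 121.4, -3.1]
press_board 0.92 [299. 243.  30.  41.] 925 [500.5, 20.1, 111.1, 60.0, 5.5]
press_board 0.9 [235. 311.  43.  24.] 1074 [329.1, 174.5, 110.9, 64.0, -88.4]
press_board 0.71 [397. 328.  39.  38.] 850 [274.8, -238.4, 104.8, 61.8, -23.6]
mat 0.58 [227. 215.  35.  46.] 1388 [576.7, 202.6, 130.8, 79.4, 8.8]
mat 0.21 [157. 265.  37.  46.] 1046 [435.8, 384.0, 113.4, 64.7, -11.0]
tray 0.74 [294. 217.  52. 114.] 3933 [572.1, 20.4, 295.6, 119.9, -2.5]
keeper 0.92 [298. 185.  25.  25.] 532 [639.2, 16.6, 68.7, 61.8, 0.5]
keeper_grip 0.72 [296.8 176.5] [650.7  17.8 109. ]
pad 0.68 [298.2 240.5] [504.   15.8  16. ]
pad 0.24 [384.6 210.8] [ 585.2 -210.6   16. ]
tray 0.74 [295.9 240.8] [505.5  22.5   0. ]
press_board 0.98 [296.5 243.9] [493.2  19.5  28. ]
press_board 0.9 [236.9 308.5] [326.1 168.2  28. ]
press_board 0.55 [395.2 329.3] [ 278.4 -232.8   28. ]
mat 0.71 [386.7 210.7] [ 588.8 -218.1    0. ]
```

The top view shows the tray at px (297,217), the press board on its pad at (297,243) and the keeper at (298,185). Five blanks lie on the bench at (158,266), (388,212), (441,214), (385,268) and (448,268). The mat is at (229,215). The turquoise boards and the boxed blanks are look-alikes. The side view agrees.

```bash
cat >> h.py <<'E'
import json,sys
def plan(start,*wps):
    """start,wps: commanded [x,y,z_tcp,yaw] (mm, rad); prints shifts in m in tool axes"""
    c=start
    for w in wps:
        dx,dy=w[0]-c[0],w[1]-c[1];y=c[3];ds=(y-w[3]+np.pi)%(2*np.pi)-np.pi
        L=np.hypot(np.hypot(dx,dy),w[2]-c[2])
        print([round(float(v),4) for v in ((dx*np.cos(y)+dy*np.sin(y))/1e3,(dx*np.sin(y)-dy*np.cos(y))/1e3,(c[2]-w[2])/1e3,ds)],'rows',int(np.ceil(max(L/41.7,abs(ds)/.125))))
        c=w
E
python3 - <<'E'
from h import *
s=[134.886,-507.379,404.741,.2598]
plan(s,[648,18,404.7,-.05],[648,18,268,-.05])
p=capture('side')
for t,z in [('keeper_grip',109),('pad',16),('tray',0),('press_board',16)]:
    for d in tip_of(p,t)[:3]: print(t,round(d['conf'],2),np.round(d['centre'],1),ray(p,d['centre'],z).round(1))
for t,z in [('tray',8),('press_board',28),('blank1',14),('mat',4)]:
    for d in trace(p,t):
        print(t,round(d['conf'],2),np.round(d['rect']),int(d['pixels'].sum()),quad(p,d['pixels'],z))
E
```

```text
[0.6309, -0.3759, 0.0, 0.3098] rows 18
[0.0, -0.0, 0.1367, 0.0] rows 4
keeper_grip 0.57 [275.  248.5] [651.7  19.8 109. ]
pad 0.77 [322.2 275.8] [508.6  35.   16. ]
tray 0.94 [323.  276.7] [506.6  17.1   0. ]
tray 0.3 [326.3 275.6] [496.1  11.2  -0. ]
press_board 0.86 [379.3 306.3] [343.2 189.7  16. ]
press_board 0.86 [384.6 237.6] [ 292.4 -195.    16. ]
press_board 0.76 [329.1 277.8] [487.   46.2  16. ]
tray 0.91 [302. 265.  93.  47.] 1962 [569.0, -38.9, 294.7, 260.5, -2.5]
tray 0.41 [384. 369.  23.  60.] 1116 [353.9, 427.0, 197.5, 59.2, 83.7]
press_board 0.62 [327. 271.  30.  15.] 468 [498.8, 18.3, 103.4, 88.4, 3.6]
press_board 0.59 [383. 305.  28.  34.] 595 [331.9, 197.1, 138.0, 61.5, -86.7]
press_board 0.58 [389. 232.  37.  18.] 448 [270.7, -215.9, 114.4, 113.3, 64.5]
blank1 0.85 [351. 361.  43.  27.] 857 [435.2, 390.6, 110.4, 71.5, -12.0]
blank1 0.78 [342. 216.  31.  11.] 241 [435.6, -361.9, 104.9, 77.1, -20.5]
blank1 0.71 [231. 308.  14.  50.] 213 [772.7, 178.4, 213.2, 20.3, -89.7]
blank1 0.68 [302. 240.  32.  13.] 354 [582.3, -205.7, 112.1, 82.3, -8.6]
blank1 0.54 [344. 239.  38.  15.] 393 [436.1, -192.6, 113.8, 85.8, 8.1]
blank1 0.5 [305. 219.  30.  11.] 284 [578.5, -343.1, 113.1, 79.0, -1.5]
mat 0.76 [299. 315.  49.  22.] 781 [575.8, 206.1, 127.7, 81.8, 8.5]
```

```bash
M="python3 -m inch"; python3 -m inch '[[0.21,-0.125,0,0,0.6],[0.21,-0.125,0,0,0.6],[0.21,-0.125,0,0,0.6],[0.21,-0.125,0,0,0.6],[0.21,-0.125,0,0,0.6],[0.21,-0.125,0,0,0.6],[0.21,-0.125,0,0,0.6]]'
python3 -m inch '[[0.21,-0.125,0,0,0.6],[0.21,-0.125,0,0,0.6],[0.21,-0.125,0,0,0.6],[0.21,-0.125,0,0,0.6],[0.21,-0.125,0,0,0.6],[0.21,-0.125,0,0,0.6],[0.21,-0.125,0,0,0.6]]'
python3 -m inch '[[0.211,-0.126,0,0.31,0.6],[0.211,-0.126,0,0.31,0.6],[0.211,-0.126,0,0.31,0.6],[0.211,-0.126,0,0.31,0.6],[0.211,-0.126,0,0.31,0.6],[0.211,-0.126,0,0.31,0.6],[0.211,-0.126,0,0.31,0.6],[0.211,-0.126,0,0.31,0.6]]'
```

```text
time: 1.68
tool_pos: [308.8, -328.5, 405.0]
tcp_rot: [-3.141, -0.002, 0.265]
contact_force: [0.1, 0.3, -0.7]
grip_width: 56.0
finger_force: 0.0
time: 2.27
tool_pos: [479.6, -153.9, 404.7]
tcp_rot: [-3.141, -0.002, 0.265]
contact_force: [-0.4, 1.0, 0.3]
grip_width: 54.8
finger_force: 0.0
time: 2.93
tool_pos: [649.1, 19.6, 403.3]
tcp_rot: [3.141, 0.001, -0.047]
contact_force: [-0.9, 0.4, -0.6]
grip_width: 54.8
finger_force: 0.0
```

```bash
python3 -m inch '[[0,0,0.04,0,0.6],[0,0,0.08,0,0.6],[0,0,0.12,0,0.6],[0,0,0.14,0,0.6],[0,0,0.14,0,0.6],[0,0,0.14,0,0.6]]'; python3 -m inch '[[0,0,0,0,0.12],[0,0,0,0,0.12],[0,0,0,0,0.12],[0,0,0,0,0.12],[0,0,0,0,0.12],[0,0,0,0,0.12],[0,0,0,0,0.12],[0,0,0,0,0.12]]'
python3 - <<'E'
from h import *
for n in ['top','side']:
    p=capture(n);save(p,n+'1')
    for d in tip_of(p,'keeper_grip')[:3]: print(n,round(d['conf'],2),np.round(d['centre'],1),ray(p,d['centre'],109).round(1))
    im=cv2.cvtColor(p['color'],cv2.COLOR_RGB2BGR);u=proj(p,[600,20,80]).astype(int)
    c=cv2.resize(im[u[1]-60:u[1]+60,u[0]-60:u[0]+60],(400,400),interpolation=2)
    A=c if n=='top' else np.hstack([A,c])
cv2.imwrite('pics/c1.png',A);o=get_obs();print(o['tool_pos'],o['tcp_rot'],o['contact_force'],o['grip_width'])
E
```

```text
time: 3.43
tool_pos: [647.7, 16.7, 264.6]
tcp_rot: [3.141, 0.002, -0.052]
contact_force: [0.7, -0.1, 0.3]
grip_width: 55.3
finger_force: 0.0
time: 4.1
tool_pos: [648.2, 17.2, 265.3]
tcp_rot: [3.14, -0.001, -0.05]
contact_force: [-1.2, -5.2, 2.6]
grip_width: 18.1
finger_force: 30.0
side 0.71 [276.4 250. ] [646.6  28.6 109. ]
side 0.53 [299.  313.3] [561.8 332.7 109. ]
[648.18173437  17.23521316 265.27135296] [ 3.13977687e+00 -5.92188964e-04 -4.99783476e-02] [-1.20248711 -4.53364694  4.38824318] 17.619850452903886
```

View pics/c1.png

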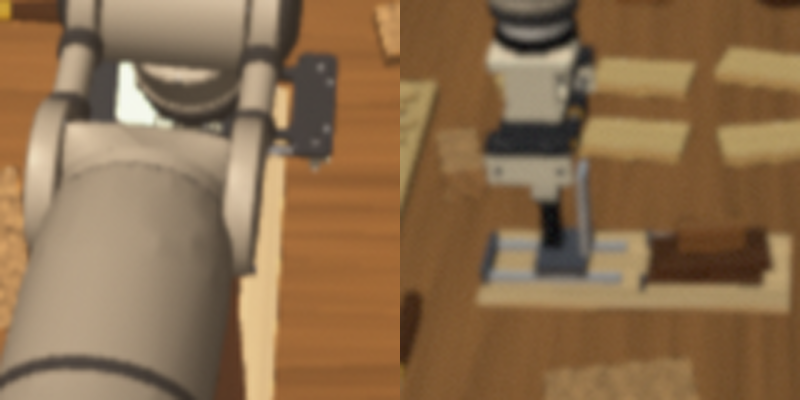

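The grip bar is held: the fingers are at 18 mm, and the side crop shows the black bar between them at about (550,215). I'll pull it outward next.

```bash
python3 -m inch '[[0.005,0,0,0,0.12],[0.010,0,0,0,0.12],[0.013,0,0,0,0.12],[0.013,0,0,0,0.12]]'; python3 -m inch '[[0.002,0,0,0,0.12],[0.003,0,0,0,0.12],[0.003,0,0,0,0.12]]';python3 -m inch '[[0.002,0,0,0,0.12],[0.003,0,0,0,0.12],[0.003,0,0,0,0.12]]'
```

```text
time: 4.63
tool_pos: [661.6, 16.6, 265.3]
tcp_rot: [3.14, -0.001, -0.05]
contact_force: [0.1, -5.4, 3.1]
grip_width: 17.9
finger_force: 30.0
time: 4.88
tool_pos: [664.3, 16.5, 265.3]
tcp_rot: [3.14, -0.001, -0.05]
contact_force: [-1.3, -4.7, 3.6]
grip_width: 17.9
finger_force: 30.0
time: 5.13
tool_pos: [667.2, 16.4, 265.3]
tcp_rot: [3.14, -0.001, -0.05]
contact_force: [-1.7, -5.5, 3.6]
grip_width: 17.7
finger_force: 30.0
```

```bash
python3 -m inch '[[0.002,0,0,0,0.12],[0.004,0,0,0,0.12],[0.004,0,0,0,0.12]]'; python3 -m inch '[[0.002,0,0,0,0.12],[0.004,0,0,0,0.12],[0.004,0,0,0,0.12]]'
```

```text
time: 5.38
tool_pos: [671.3, 16.2, 265.3]
tcp_rot: [3.14, -0.001, -0.05]
contact_force: [-2.3, -5.4, 3.9]
grip_width: 17.8
finger_force: 30.0
time: 5.63
tool_pos: [674.6, 16.1, 265.3]
tcp_rot: [3.14, 0.002, -0.05]
contact_force: [-6.7, -4.5, 6.4]
grip_width: 18.0
finger_force: 30.0
```

```bash
python3 -m inch '[[0.001,0,0,0,0.12],[0.002,0,0,0,0.12],[0.002,0,0,0,0.12]]'; python3 -m inch '[[0.001,0,0,0,0.12],[0.001,0,0,0,0.12]]'
```

```text
time: 5.88
tool_pos: [675.4, 16.0, 265.2]
tcp_rot: [3.14, 0.007, -0.05]
contact_force: [-13.6, -4.9, 10.8]
grip_width: 17.8
finger_force: 30.0
time: 6.05
tool_pos: [675.8, 16.0, 265.2]
tcp_rot: [3.14, 0.009, -0.05]
contact_force: [-17.4, -5.7, 12.9]
grip_width: 17.6
finger_force: 30.0
```

```bash
python3 -m inch '[[-0.002,0,0,0,0.12],[-0.002,0,0,0,0.5],[-0.002,0,0,0,0.5],[-0.002,0,0,0,0.5],[-0.002,0,0,0,0.5],[-0.002,0,-0.04,0,0.5],[-0.002,0,-0.08,0,0.5],[-0.002,0,-0.1,0,0.5]]'
python3 - <<'E'
from h import *
o=get_obs();print(o['tool_pos'],o['tcp_rot'],o['contact_force'],o['grip_width'])
p=capture('side')
for t,z in [('press_board',22)]:
    for d in trace(p,t): print(t,round(d['conf'],2),np.round(d['rect']),quad(p,d['pixels'],z))
for d in tip_of(p,'keeper_grip')[:2]: print(round(d['conf'],2),np.round(d['centre'],1),ray(p,d['centre'],109).round(1))
c=[o['tool_pos'][0],o['tool_pos'][1],o['tool_pos'][2],-.05]
plan(c,[498,19.5,c[2],.09],[498,19.5,159+44,.09])
E
```

```text
time: 6.72
tool_pos: [676.7, 16.9, 369.4]
tcp_rot: [-3.142, -0.006, -0.05]
contact_force: [0.1, -0.1, 0.5]
grip_width: 46.1
finger_force: 0.0
[676.66058113  16.94677007 369.3898198 ] [-3.14157665 -0.00603316 -0.04994227] [ 0.13606805 -0.14044305  0.51189462] 46.07597580570059
press_board 0.92 [327. 272.  30.  21.] [500.2, 6.6, 110.3, 105.0, 5.2]
press_board 0.83 [389. 232.  34.  18.] [269.6, -222.4, 114.2, 108.9, -24.5]
press_board 0.65 [383. 306.  33.  30.] [331.9, 187.4, 134.8, 61.1, -87.3]
press_board 0.5 [251. 245.  14.  18.] [759.4, -149.8, 137.5, 43.1, -75.8]
0.88 [268.4 251.7] [670.1  37.9 109. ]
[-0.1786, 0.0064, 0.0, -0.14] rows 5
[0.0, 0.0, 0.1664, 0.0] rows 4
```

```bash
python3 -m inch '[[-0.04,0,0,-0.1,0.7],[-0.08,0.006,0,-0.14,0.7],[-0.12,0.006,0,-0.14,0.7],[-0.16,0.006,0,-0.14,0.7],[-0.179,0.006,0,-0.14,0.7],[-0.179,0.006,0,-0.14,0.7]]'
python3 -m inch '[[0,0,0.04,0,0.7],[0,0,0.08,0,0.7],[0,0,0.12,0,0.7],[0,0,0.15,0,0.7],[0,0,0.16,0,0.7],[0,0,0.16,0,0.7]]'
python3 -m inch '[[0,0,0,0,0.1],[0,0,0,0,0.1],[0,0,0,0,0.1],[0,0,0,0,0.1],[0,0,0,0,0.1],[0,0,0,0,0.1],[0,0,0,0,0.1],[0,0,0,0,0.1]]'
python3 - <<'E'
from h import *
p=capture('side');im=cv2.cvtColor(p['color'],cv2.COLOR_RGB2BGR);u=proj(p,[560,20,40]).astype(int)
cv2.imwrite('pics/c2.png',cv2.resize(im[u[1]-60:u[1]+60,u[0]-60:u[0]+60],(500,500),interpolation=2))
E
```

```text
time: 7.37
tool_pos: [493.2, 20.3, 363.4]
tcp_rot: [-3.14, 0.005, 0.09]
contact_force: [1.3, 0.8, 1.1]
grip_width: 64.6
finger_force: 0.0
time: 7.87
tool_pos: [496.5, 19.7, 201.6]
tcp_rot: [-3.14, 0.007, 0.09]
contact_force: [0.1, -0.5, 0.5]
grip_width: 64.3
finger_force: 0.0
time: 8.53
tool_pos: [497.6, 19.7, 206.3]
tcp_rot: [3.141, -0.004, 0.09]
contact_force: [-0.1, -0.1, 6.9]
grip_width: 19.7
finger_force: 31.8
```

View pics/c2.png

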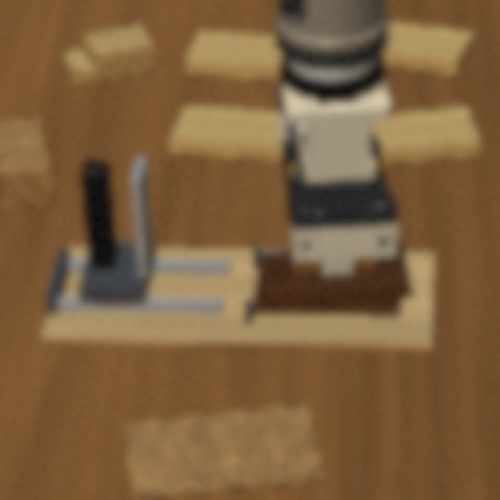

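```bash
python3 - <<'E'
from h import *
c=[497.6,19.7,206.3,.09]
plan(c,[497.6,19.7,276.3,.09],[577,202.5,276.3,.15],[577,202.5,196,.15])
E
python3 -m inch '[[0,0,-0.01,0,0.1],[0,0,-0.03,0,0.1],[0,0,-0.06,0,0.1],[0,0,-0.07,0,0.1],[0,0,-0.07,0,0.1]]'
```

```text
[0.0, 0.0, -0.07, 0.0] rows 2
[0.0955, -0.1749, 0.0, -0.06] rows 5
[0.0, 0.0, 0.0803, 0.0] rows 2
time: 9.0
tool_pos: [497.7, 19.6, 277.4]
tcp_rot: [3.14, -0.006, 0.09]
contact_force: [0.8, -0.1, -2.8]
grip_width: 19.9
finger_force: 31.6
```

```bash
python3 -m inch '[[0.02,-0.034,0,-0.06,0.1],[0.038,-0.07,0,-0.06,0.1],[0.057,-0.105,0,-0.06,0.1],[0.076,-0.14,0,-0.06,0.1],[0.09,-0.165,0,-0.06,0.1],[0.0955,-0.175,0,-0.06,0.1],[0.0955,-0.175,0,-0.06,0.1]]'
python3 -m inch '[[0,0,0.02,0,0.1],[0,0,0.04,0,0.1],[0,0,0.06,0,0.1],[0,0,0.07,0,0.1],[0,0,0.075,0,0.1],[0,0,0.077,0,0.1],[0,0,0.079,0,0.1],[0,0,0.079,0,0.1]]'
```

```text
time: 9.58
tool_pos: [576.4, 204.9, 272.7]
tcp_rot: [-3.141, 0.002, 0.153]
contact_force: [-0.6, -0.0, -3.8]
grip_width: 20.0
finger_force: 32.2
time: 10.25
tool_pos: [576.7, 202.3, 196.3]
tcp_rot: [3.141, -0.001, 0.15]
contact_force: [0.3, 0.0, -2.9]
grip_width: 19.7
finger_force: 32.2
```

```bash
python3 -m inch '[[0,0,0.001,0,0.1],[0,0,0.002,0,0.1],[0,0,0.002,0,0.1]]'; python3 -m inch '[[0,0,0.001,0,0.1],[0,0,0.002,0,0.1],[0,0,0.002,0,0.1]]'
```

```text
time: 10.5
tool_pos: [576.7, 202.6, 194.4]
tcp_rot: [3.142, -0.002, 0.15]
contact_force: [0.4, 0.2, -2.0]
grip_width: 19.5
finger_force: 32.2
time: 10.75
tool_pos: [576.6, 202.6, 194.3]
tcp_rot: [3.141, -0.002, 0.15]
contact_force: [-5.5, -2.7, 13.2]
grip_width: 19.8
finger_force: 33.3
```

```bash
python3 -m inch '[[0,0,0,0,0.5],[0,0,0,0,0.5],[0,0,0,0,0.5],[0,0,0,0,0.5],[0,0,-0.02,0,0.6],[0,0,-0.05,0,0.7],[0,0,-0.09,0,0.9],[0,0,-0.12,0,0.9]]'
python3 - <<'E'
from h import *
c=[576.6,202.6,314,.15]
plan(c,[435,381.5,314,-.18],[435,381.5,190,-.18])
E
```

```text
time: 11.42
tool_pos: [576.6, 202.7, 314.9]
tcp_rot: [-3.141, -0.003, 0.15]
contact_force: [1.3, 0.4, 0.1]
grip_width: 67.9
finger_force: 0.0
[-0.1133, -0.1981, 0.0, 0.33] rows 6
[0.0, -0.0, 0.124, 0.0] rows 3
```

```bash
python3 -m inch '[[-0.02,-0.035,0,0.1,0.98],[-0.04,-0.07,0,0.2,0.98],[-0.06,-0.105,0,0.3,0.98],[-0.08,-0.14,0,0.33,0.98],[-0.1,-0.175,0,0.33,0.98],[-0.113,-0.198,0,0.33,0.98],[-0.113,-0.198,0,0.33,0.98],[-0.113,-0.198,0,0.33,0.98]]'
cat > look.py <<'E'
from h import *
def report():
    o=get_obs();print(o['tool_pos'].round(1),o['tcp_rot'].round(3),o['grip_width'])
    p=capture('top')
    for t,z in [('blank1',14),('press_board',16),('tray',8)]:
        for d in trace(p,t):
            print(t,round(d['conf'],2),np.round(d['rect']),int(d['pixels'].sum()),quad(p,d['pixels'],z))
    return p
if __name__=='__main__':
    p=report();q=capture('side')
    A=[]
    for s in (p,q):
        im=cv2.cvtColor(s['color'],cv2.COLOR_RGB2BGR);u=proj(s,[520,20,16]).astype(int)
        A.append(cv2.resize(im[u[1]-40:u[1]+40,u[0]-40:u[0]+40],(400,400),interpolation=2))
    cv2.imwrite('pics/%s.png'%sys.argv[1],np.hstack(A)); cv2.imwrite('pics/full_%s.png'%sys.argv[1],cv2.cvtColor(p['color'],cv2.COLOR_RGB2BGR))
    for s in (p,q):
        for d in tip_of(s,'pad')[:2]: print('pad',round(d['conf'],2),ray(s,d['centre'],16).round(1))
E
python3 look.py pad
```

```text
time: 12.08
tool_pos: [434.2, 382.6, 312.4]
tcp_rot: [-3.141, -0.001, -0.177]
contact_force: [-0.3, -0.4, -0.3]
grip_width: 89.9
finger_force: 0.0
[434.2 382.6 312.4] [-3.141e+00 -1.000e-03 -1.770e-01] 89.86545885940636
blank1 0.81 [159. 268.  35.  38.] 234 [390.6, 389.0, 63.6, 25.0, 79.9]
blank1 0.79 [440. 213.  31.  43.] 981 [579.7, -356.2, 112.7, 66.3, -9.1]
blank1 0.67 [447. 268.  32.  48.] 1022 [435.4, -371.1, 111.4, 63.5, -18.0]
blank1 0.65 [384. 266.  31.  40.] 993 [436.6, -208.3, 110.7, 61.6, 8.7]
press_board 0.84 [231. 212.  32.  44.] 911 [576.9, 202.2, 110.7, 60.3, 9.1]
press_board 0.79 [396. 333.  34.  49.] 1099 [272.1, -238.1, 114.2, 63.3, -23.1]
press_board 0.55 [236. 309.  44.  23.] 1008 [329.1, 172.6, 112.9, 61.6, -87.9]
tray 0.84 [296. 219.  54. 113.] 4841 [571.9, 20.3, 295.2, 119.7, -2.5]
tray 0.25 [542. 276.  57.  31.] 1424 [420.9, -616.5, 150.0, 88.2, -89.4]
pad 0.82 [503.9  16.8  16. ]
pad 0.67 [497.4  27.   16. ]
```

View pics/pad.png

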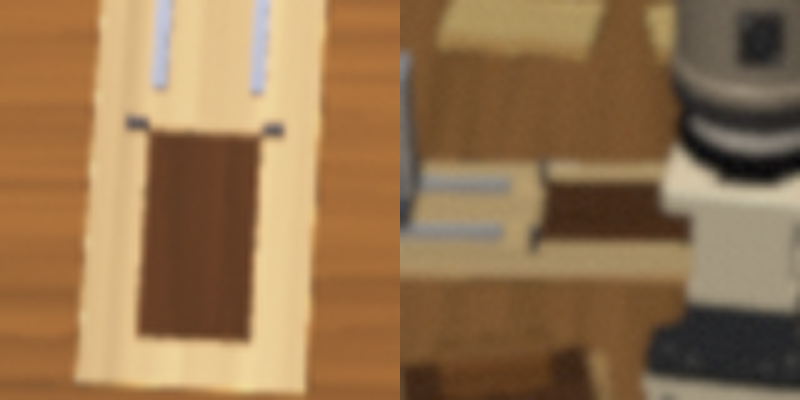

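The pad shows clearly in the left crop, centred around (200,236) with small dark corner marks at its keeper end. I'll segment it for an accurate pose.

```bash
cat >> h.py <<'E'
def subrect(p,c,z,L,W,yaw,chan=None,halfspan=25):
    """refine rectangle LxW at height z: sub-pixel edges along normals; returns centre, yaw, measured L,W"""
    g=cv2.GaussianBlur(cv2.cvtColor(p['color'],cv2.COLOR_RGB2GRAY) if chan is None else p['color'][...,chan],(0,0),.7).astype(np.float32)
    c=np.array(c,float)
    for it in range(4):
        ex=np.array([np.cos(yaw),np.sin(yaw)]);ey=np.array([-ex[1],ex[0]]);lines=[]
        for n,t,h,m in ((ex,ey,L/2,W/2),(-ex,ey,L/2,W/2),(ey,ex,W/2,L/2),(-ey,ex,W/2,L/2)):
            s=np.arange(-8,8.01,.25);a=np.linspace(-.75*m,.75*m,halfspan);off=[]
            for ai in a:
                uv=np.array([proj(p,[*(c+n*(h+si)+t*ai),z]) for si in s],np.float32)
                v=cv2.remap(g,uv[:,:1],uv[:,1:],cv2.INTER_LINEAR).ravel()
                d=np.abs(np.gradient(v));d=d*(d>.5*d.max());off.append((s*d).sum()/d.sum())
            off=np.array(off);k=np.abs(off-np.median(off))<2.5
            lines.append(np.polyfit(a[k],off[k],1))
        l=lines
        c=c+ex*(l[0][1]-l[1][1])/2+ey*(l[2][1]-l[3][1])/2
        yaw+=(l[2][0]-l[3][0])/2
    return c.round(2),round(float(yaw),4),round(float(L+l[0][1]+l[1][1]),1),round(float(W+l[2][1]+l[3][1]),1)
E
python3 - <<'E'
from h import *
p=capture('top')
print('pad',subrect(p,[504,22],16,110,60,-.05),subrect(p,[504,22],16,110,60,-.05,0))
print('tray',subrect(p,[570,20],8,290,120,-.05))
for c,y in (([436.6,-208.3],8.7),([579.7,-356],-9),([435.4,-371],-17.5),([582,-217.8],-9)): print(subrect(p,c,14,110,60,np.radians(y)))
E
```

```text
pad (array([503.53,  23.27]), -0.0416, 109.5, 58.7) (array([503.6 ,  23.26]), -0.0409, 109.3, 58.6)
tray (array([566.12,  20.74]), -0.0436, 284.6, 120.2)
(array([ 436.56, -208.97]), 0.1477, 110.3, 61.0)
(array([ 579.18, -357.06]), -0.1558, 110.2, 60.7)
(array([ 436.33, -372.82]), -0.2969, 110.1, 60.8)
(array([ 582.39, -218.41]), -0.1605, 110.0, 60.8)
```

Run:
```python
from h import *
p=capture('top');p['color']=cv2.cvtColor(cv2.imread('pics/top0.png'),cv2.COLOR_BGR2RGB)
for c,y in (([434.5,381.4],-10.2),([582,-217.8],-9)):
    print(r:=subrect(p,c,14,110,60,np.radians(y)))
    if c[1]>0: R=r
q=capture('side')
for d in trace(q,'blank1'): print(round(d['conf'],2),quad(q,d['pixels'],14))
c=[435,381.5,314,-.18]; t=R[0];print(get_obs()['tool_pos'])
plan([*get_obs()['tool_pos'][:2],314,-.18],[*t,314,R[1]])
```

```text
(array([433.81, 382.49]), -0.1984, 110.3, 60.0)
(array([ 582.4 , -218.43]), -0.1607, 110.0, 60.7)
0.83 [580.0, -202.8, 113.8, 83.2, -1.3]
0.58 [578.2, -342.1, 112.2, 94.2, -8.2]
0.56 [435.3, 389.6, 113.1, 77.8, -11.2]
0.46 [485.2, -360.2, 24.8, 6.3, 80.9]
0.39 [484.0, -190.2, 75.5, 21.2, -89.7]
[435.43522801 381.12876396 311.6209827 ]
[-0.0018, -0.001, 0.0, 0.0184] rows 1
```

```bash
python3 -m inch '[[-0.002,-0.001,0.03,0.018,0.98],[-0.002,-0.001,0.06,0.018,0.98],[-0.002,-0.001,0.09,0.018,0.98],[-0.002,-0.001,0.11,0.018,0.98],[-0.002,-0.001,0.12,0.018,0.98],[-0.002,-0.001,0.125,0.018,0.98],[-0.002,-0.001,0.13,0.018,0.98],[-0.002,-0.001,0.13,0.018,0.98]]'
python3 -m inch '[[0,0,0,0,0.98],[0,0,0,0,0.5],[0,0,0,0,0.5],[0,0,0,0,0.5],[0,0,0,0,0.5],[0,0,0,0,0.5],[0,0,0,0,0.5],[0,0,0,0,0.5]]'
```

```text
time: 13.3
tool_pos: [433.6, 382.9, 181.8]
tcp_rot: [-3.141, -0.0, -0.198]
contact_force: [0.5, -0.1, 0.5]
grip_width: 90.0
finger_force: 0.0
time: 13.97
tool_pos: [433.4, 382.8, 181.9]
tcp_rot: [-3.142, -0.0, -0.198]
contact_force: [0.1, -0.3, 2.5]
grip_width: 59.8
finger_force: 30.0
```

```bash
python3 - <<'E'
from h import *
plan([433.4,382.8,252,-.198],[503,23.3,252,-.043])
E
python3 -m inch '[[0,0,-0.01,0,0.5],[0,0,-0.03,0,0.5],[0,0,-0.06,0,0.5],[0,0,-0.07,0,0.5],[0,0,-0.07,0,0.5]]'
```

```text
[0.139, 0.3388, 0.0, -0.155] rows 9
time: 14.38
tool_pos: [434.1, 383.3, 254.9]
tcp_rot: [-3.137, -0.005, -0.198]
contact_force: [-0.9, 0.1, -0.3]
grip_width: 59.4
finger_force: 30.0
```

```bash
python3 -m inch '[[0.014,0.034,0,0,0.5],[0.028,0.068,0,0,0.5],[0.042,0.102,0,0,0.5],[0.056,0.136,0,0,0.5],[0.07,0.17,0,0,0.5]]'
python3 -m inch '[[0.014,0.034,0,-0.05,0.5],[0.028,0.068,0,-0.1,0.5],[0.042,0.102,0,-0.155,0.5],[0.056,0.136,0,-0.155,0.5],[0.066,0.162,0,-0.155,0.5],[0.069,0.169,0,-0.155,0.5],[0.069,0.169,0,-0.155,0.5],[0.069,0.169,0,-0.155,0.5]]'
python3 -m inch '[[0,0,0.02,0,0.5],[0,0,0.04,0,0.5],[0,0,0.045,0,0.5],[0,0,0.045,0,0.5]]'
```

```text
time: 14.8
tool_pos: [468.0, 200.7, 250.5]
tcp_rot: [3.141, 0.002, -0.198]
contact_force: [0.4, 0.6, 0.1]
grip_width: 59.5
finger_force: 30.0
time: 15.47
tool_pos: [502.5, 23.3, 250.9]
tcp_rot: [-3.141, 0.002, -0.044]
contact_force: [-0.3, 0.3, -1.6]
grip_width: 59.6
finger_force: 30.0
time: 15.8
tool_pos: [502.0, 24.6, 205.2]
tcp_rot: [-3.141, 0.004, -0.041]
contact_force: [-0.6, 0.7, -0.5]
grip_width: 59.6
finger_force: 30.0
```

```bash
python3 -m inch '[[0.001,0.0,0.002,0,0.5],[0.001,0,0.004,0,0.5],[0.001,0,0.005,0,0.5],[0.001,0,0.005,0,0.5]]'; python3 -m inch '[[0,0,0.001,0,0.5],[0,0,0.001,0,0.5]]'
```

```text
time: 16.13
tool_pos: [504.0, 23.2, 202.1]
tcp_rot: [3.141, -0.001, -0.043]
contact_force: [0.3, 0.8, -0.4]
grip_width: 59.7
finger_force: 30.0
time: 16.3
tool_pos: [503.9, 23.0, 200.9]
tcp_rot: [3.141, -0.0, -0.043]
contact_force: [0.6, 0.1, -0.2]
grip_width: 59.9
finger_force: 30.0
```

```bash
python3 -m inch '[[-0.0009,-0.0003,0.001,0,0.5],[-0.0009,-0.0003,0.002,0,0.5],[-0.0009,-0.0003,0.002,0,0.5]]'; python3 -m inch '[[0,0,0.001,0,0.5],[0,0,0.001,0,0.5]]'; python3 -m inch '[[0,0,0.001,0,0.5],[0,0,0.001,0,0.5]]'
```

```text
time: 16.55
tool_pos: [502.9, 23.3, 198.6]
tcp_rot: [3.142, 0.0, -0.043]
contact_force: [0.3, -0.3, -0.5]
grip_width: 59.5
finger_force: 30.0
time: 16.72
tool_pos: [503.0, 23.3, 197.9]
tcp_rot: [3.141, -0.0, -0.043]
contact_force: [-1.1, -0.0, 2.4]
grip_width: 59.3
finger_force: 30.0
time: 16.88
tool_pos: [503.0, 23.3, 197.9]
tcp_rot: [3.141, -0.001, -0.043]
contact_force: [-4.7, 0.2, 13.5]
grip_width: 59.6
finger_force: 30.0
```

```bash
python3 -m inch '[[0,0,-0.001,0,0.98],[0,0,-0.001,0,0.98],[0,0,-0.001,0,0.98],[0,0,-0.001,0,0.98],[0,0,-0.01,0,0.98],[0,0,-0.03,0,0.98],[0,0,-0.06,0,0.98],[0,0,-0.08,0,0.98]]'
python3 - <<'E'
from h import *
plan([503,23.3,277,-.043],[436.6,-209,277,.148])
E
```

```text
time: 17.55
tool_pos: [503.2, 23.4, 278.9]
tcp_rot: [3.141, -0.001, -0.043]
contact_force: [0.5, 0.0, 0.7]
grip_width: 89.8
finger_force: 0.0
[-0.0564, 0.2349, 0.0, -0.191] rows 6
```

```bash
python3 -m inch '[[-0.009,0.039,0,-0.1,0.98],[-0.018,0.078,0,-0.19,0.98],[-0.027,0.117,0,-0.19,0.98],[-0.036,0.156,0,-0.19,0.98],[-0.048,0.2,0,-0.19,0.98],[-0.056,0.235,0,-0.19,0.98],[-0.056,0.235,0,-0.19,0.98],[-0.056,0.235,0,-0.19,0.98]]'
python3 look.py s1
python3 - <<'E'
from h import *
p=capture('top')
print('stack',subrect(p,[503.5,23.3],30,110,60,-.043))
for c,y in (([436.6,-209],8.7),([579.7,-356],-9),([435.4,-371],-17.5),([582,-217.8],-9)): print(subrect(p,c,14,110,60,np.radians(y)))
E
```

```text
time: 18.22
tool_pos: [436.3, -210.9, 277.1]
tcp_rot: [3.141, -0.0, 0.142]
contact_force: [-0.1, 1.0, 0.3]
grip_width: 90.2
finger_force: 0.0
[ 436.3 -210.9  277.1] [ 3.141 -0.     0.142] 90.1942712733452
blank1 0.89 [388. 211.  30.  40.] 602 [583.1, -217.6, 109.5, 59.5, -9.7]
blank1 0.88 [296. 240.  28.  40.] 1006 [504.5, 24.1, 113.8, 62.8, 0.5]
blank1 0.78 [440. 213.  28.  44.] 925 [578.2, -355.3, 112.1, 61.5, -9.6]
blank1 0.65 [449. 270.  28.  50.] 693 [435.2, -374.2, 112.7, 59.1, -17.5]
press_board 0.98 [230. 212.  25.  43.] 895 [577.7, 201.1, 111.1, 59.3, 8.7]
press_board 0.63 [241. 139.  79.   9.] 428 [772.2, 177.0, 210.5, 19.7, -89.5]
press_board 0.57 [402. 341.  21.  37.] 263 [255.7, -251.2, 92.3, 24.3, -24.9]
press_board 0.5 [218. 302.   8.   6.] 38 [346.2, 223.2, 17.8, 14.7, -43.7]
press_board 0.37 [436. 167.  27.  33.] 493 [707.9, -348.2, 78.6, 50.2, 18.3]
tray 0.58 [297. 219.  55. 117.] 3964 [572.0, 20.4, 295.5, 120.0, -2.5]
pad 0.73 [501.   17.3  16. ]
pad 0.42 [366.3 483.3  16. ]
pad 0.57 [498.   29.7  16. ]
stack (array([502.76,  24.64]), -0.0705, 111.5, 65.9)
(array([ 445.07, -213.04]), 0.0876, 112.4, 55.9)
(array([ 579.24, -357.12]), -0.1564, 109.9, 60.7)
(array([ 435.98, -374.63]), -0.3204, 110.5, 57.0)
(array([ 581.26, -218.49]), -0.1527, 112.2, 60.7)
```

View pics/full_s1.png

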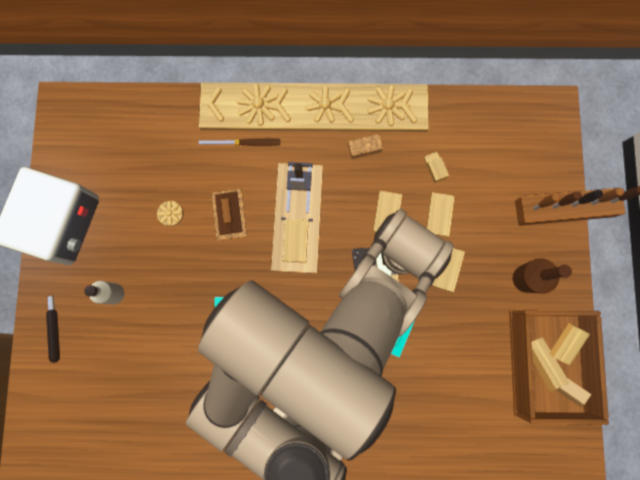

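Run:
```python
from h import *
q=capture('side')
for d in trace(q,'blank1'): print(round(d['conf'],2),np.round(d['rect']),quad(q,d['pixels'],14))
o=get_obs();print(o['tool_pos'],o['tcp_rot'])
plan([*o['tool_pos'],o['tcp_rot'][2]],[436.6,-209,182,.148])
```

```text
0.84 [323. 275.  31.  12.] [504.7, 13.3, 110.8, 72.6, -1.0]
0.75 [304. 238.  34.  12.] [582.4, -204.6, 112.5, 79.8, -9.9]
0.75 [343. 238.  35.  20.] [437.1, -195.4, 115.1, 79.9, 8.1]
0.55 [342. 216.  32.   8.] [465.0, -363.9, 64.5, 45.8, 88.9]
[ 437.14994604 -208.38209376  276.73851363] [3.14152898e+00 3.45676984e-05 1.48040749e-01]
[-0.0006, 0.0005, 0.0947, 0.0] rows 3
```

View pics/s1.png

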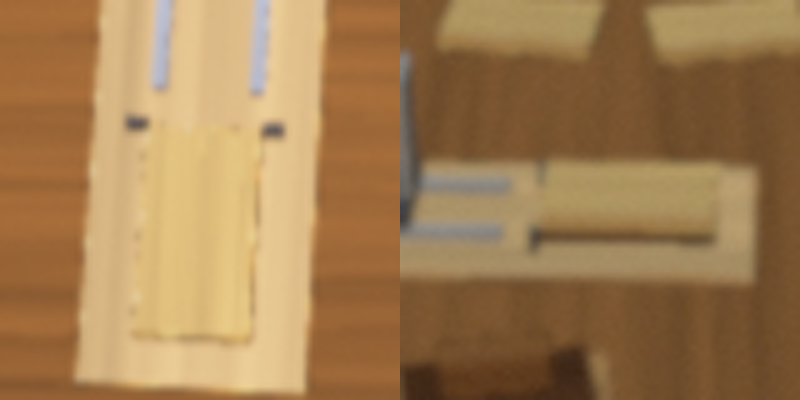

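The first blank sits squarely on the pad in both crops: in the right one the pad's dark edge shows evenly under it at (625,240). On to the second.

```bash
python3 -m inch '[[-0.0005,0.0005,0.03,0,0.98],[-0.0005,0.0005,0.06,0,0.98],[-0.0005,0.0005,0.08,0,0.98],[-0.0005,0.0005,0.09,0,0.98],[-0.0005,0.0005,0.0945,0,0.98],[-0.0005,0.0005,0.0945,0,0.98],[-0.0005,0.0005,0.0945,0,0.98]]'
python3 -m inch '[[0,0,0,0,0.98],[0,0,0,0,0.5],[0,0,0,0,0.5],[0,0,0,0,0.5],[0,0,0,0,0.5],[0,0,0,0,0.5],[0,0,0,0,0.5],[0,0,0,0,0.5]]'
python3 -m inch '[[0,0,-0.01,0,0.5],[0,0,-0.03,0,0.5],[0,0,-0.06,0,0.5],[0,0,-0.08,0,0.5],[0,0,-0.08,0,0.5],[0,0,-0.08,0,0.5]]'
```

```text
time: 19.3
tool_pos: [436.9, -209.8, 182.9]
tcp_rot: [3.141, -0.001, 0.147]
contact_force: [-0.2, 0.7, 0.4]
grip_width: 90.1
finger_force: 0.0
time: 19.97
tool_pos: [436.5, -209.6, 182.4]
tcp_rot: [3.141, -0.0, 0.147]
contact_force: [-0.4, 0.2, 3.0]
grip_width: 59.3
finger_force: 30.0
time: 20.47
tool_pos: [436.6, -209.6, 263.4]
tcp_rot: [3.14, -0.002, 0.147]
contact_force: [-0.7, 0.7, -1.4]
grip_width: 59.5
finger_force: 30.0
```

Run:
```python
from h import *
plan([436.6,-209.6,262.4,.147],[503.4,23.3,262.4,-.043])
```

```text
[0.1002, -0.2206, 0.0, 0.19] rows 6
```

```bash
python3 -m inch '[[0.016,-0.036,0,0.1,0.5],[0.032,-0.072,0,0.19,0.5],[0.05,-0.11,0,0.19,0.5],[0.068,-0.15,0,0.19,0.5],[0.085,-0.187,0,0.19,0.5],[0.097,-0.214,0,0.19,0.5],[0.1,-0.2205,0,0.19,0.5],[0.1,-0.2205,0,0.19,0.5]]'
python3 -m inch '[[0,0,0.02,0,0.5],[0,0,0.035,0,0.5],[0,0,0.042,0,0.5],[0,0,0.045,0,0.5],[0,0,0.045,0,0.5],[0,0,0.045,0,0.5],[0,0,0.045,0,0.5]]'
```

```text
time: 21.13
tool_pos: [502.9, 25.1, 260.9]
tcp_rot: [-3.141, 0.002, -0.039]
contact_force: [0.2, 0.4, -1.0]
grip_width: 59.6
finger_force: 30.0
time: 21.72
tool_pos: [503.4, 22.7, 217.9]
tcp_rot: [3.141, -0.001, -0.044]
contact_force: [0.9, -0.0, -0.9]
grip_width: 59.3
finger_force: 30.0
```

```bash
python3 -m inch '[[0,-0.0005,0.002,0,0.5],[0,-0.0005,0.0035,0,0.5],[0,-0.0005,0.004,0,0.5],[0,-0.0005,0.004,0,0.5]]'; python3 -m inch '[[0,0,0.001,0,0.5],[0,0,0.001,0,0.5]]'; python3 -m inch '[[0,0,0.001,0,0.5],[0,0,0.001,0,0.5]]'
```

```text
time: 22.05
tool_pos: [503.1, 23.7, 213.2]
tcp_rot: [3.142, -0.0, -0.043]
contact_force: [0.3, 0.0, -0.3]
grip_width: 59.8
finger_force: 30.0
time: 22.22
tool_pos: [503.2, 23.7, 212.4]
tcp_rot: [3.141, -0.0, -0.043]
contact_force: [-0.9, -0.3, 1.0]
grip_width: 59.9
finger_force: 30.0
time: 22.38
tool_pos: [503.2, 23.7, 212.3]
tcp_rot: [3.141, -0.001, -0.043]
contact_force: [-4.6, 1.6, 12.4]
grip_width: 59.8
finger_force: 30.0
```

```bash
python3 -m inch '[[0,0,-0.001,0,0.98],[0,0,-0.001,0,0.98],[0,0,-0.001,0,0.98],[0,0,-0.001,0,0.98],[0,0,-0.01,0,0.98],[0,0,-0.03,0,0.98],[0,0,-0.06,0,0.98],[0,0,-0.06,0,0.98]]'
python3 - <<'E'
from h import *
plan([503.2,23.5,271.5,-.043],[582.4,-218.4,271.5,-.16])
E
```

```text
time: 23.05
tool_pos: [504.7, 23.6, 276.0]
tcp_rot: [3.141, -0.008, -0.043]
contact_force: [0.8, -0.5, 0.6]
grip_width: 90.1
finger_force: 0.0
[0.0895, 0.2383, 0.0, 0.117] rows 7
```

```bash
python3 -m inch '[[0.014,0.038,0,0.1,0.98],[0.028,0.076,0,0.117,0.98],[0.042,0.114,0,0.117,0.98],[0.056,0.15,0,0.117,0.98],[0.072,0.19,0,0.117,0.98],[0.085,0.225,0,0.117,0.98],[0.0895,0.238,0,0.117,0.98],[0.0895,0.238,0,0.117,0.98]]'
python3 - <<'E'
from h import *
p=capture('top')
for c,y in (([579.2,-357],-.156),([436.3,-372.8],-.297),([582.4,-218.4],-.16)): print(subrect(p,c,14,110,60,y))
save(p,'s2')
q=capture('side')
for d in trace(q,'blank1'): print(round(d['conf'],2),np.round(d['rect']),quad(q,d['pixels'],14))
for d in trace(p,'press_board')[:1]: print(round(d['conf'],2),quad(p,d['pixels'],16))
o=get_obs();print(o['tool_pos'],o['tcp_rot'])
plan([*o['tool_pos'],o['tcp_rot'][2]],[582.4,-218.4,182,-.16])
E
```

```text
time: 23.72
tool_pos: [582.6, -221.7, 271.2]
tcp_rot: [3.14, -0.002, -0.164]
contact_force: [-0.2, 0.4, -0.3]
grip_width: 89.9
finger_force: 0.0
(array([ 578.46, -360.74]), -0.168, 109.8, 53.1)
(array([ 436.29, -372.8 ]), -0.2965, 110.1, 60.7)
(array([ 575.08, -216.29]), -0.2332, 108.0, 59.2)
0.79 [306. 220.  30.   8.] [558.4, -338.8, 86.5, 72.7, 88.5]
0.77 [303. 240.  34.  15.] [581.6, -204.2, 114.2, 81.4, -9.9]
0.63 [340. 217.  33.  13.] [436.9, -354.2, 115.1, 79.8, -18.5]
0.59 [322. 267.  39.  18.] [505.1, -12.3, 112.5, 80.2, -0.9]
0.91 [267.2, -252.7, 109.9, 36.7, -19.3]
[ 582.02657582 -216.66660598  271.17967602] [-3.14100667e+00  9.32821836e-04 -1.59230656e-01]
[0.0006, 0.0017, 0.0892, 0.0008] rows 3
```

```bash
python3 -m inch '[[0,0,0.03,0,0.98],[0,0,0.06,0,0.98],[0,0,0.075,0,0.98],[0,0,0.085,0,0.98],[0,0,0.089,0,0.98],[0,0,0.089,0,0.98],[0,0,0.089,0,0.98]]'
python3 -m inch '[[0,0,0,0,0.98],[0,0,0,0,0.5],[0,0,0,0,0.5],[0,0,0,0,0.5],[0,0,0,0,0.5],[0,0,0,0,0.5],[0,0,0,0,0.5],[0,0,0,0,0.5]]'
python3 -m inch '[[0,0,-0.01,0,0.5],[0,0,-0.03,0,0.5],[0,0,-0.06,0,0.5],[0,0,-0.09,0,0.5],[0,0,-0.09,0,0.5],[0,0,-0.09,0,0.5]]'
```

```text
time: 24.5
tool_pos: [582.8, -217.7, 183.3]
tcp_rot: [3.141, -0.002, -0.16]
contact_force: [0.8, -0.1, 0.8]
grip_width: 89.6
finger_force: 0.0
time: 25.17
tool_pos: [582.3, -218.1, 182.3]
tcp_rot: [3.141, -0.0, -0.16]
contact_force: [0.3, 0.2, 0.7]
grip_width: 59.6
finger_force: 30.0
time: 25.67
tool_pos: [582.7, -218.1, 274.8]
tcp_rot: [3.14, -0.005, -0.16]
contact_force: [-0.2, 1.3, -1.6]
grip_width: 59.8
finger_force: 30.0
```

Run:
```python
from h import *
plan([582.3,-218.1,272.3,-.16],[503.5,23.3,272.3,-.043])
```

```text
[-0.1163, -0.2258, 0.0, -0.117] rows 7
```

```bash
python3 -m inch '[[-0.018,-0.035,0,-0.1,0.5],[-0.036,-0.07,0,-0.117,0.5],[-0.054,-0.105,0,-0.117,0.5],[-0.072,-0.14,0,-0.117,0.5],[-0.092,-0.18,0,-0.117,0.5],[-0.109,-0.212,0,-0.117,0.5],[-0.1163,-0.2258,0,-0.117,0.5],[-0.1163,-0.2258,0,-0.117,0.5]]'
python3 -m inch '[[0,0,0.02,0,0.5],[0,0,0.032,0,0.5],[0,0,0.038,0,0.5],[0,0,0.041,0,0.5],[0,0,0.041,0,0.5],[0,0,0.041,0,0.5],[0,0,0.041,0,0.5]]'
```

```text
time: 26.33
tool_pos: [501.6, 26.7, 271.2]
tcp_rot: [-3.141, 0.004, -0.039]
contact_force: [-0.2, 0.5, -1.0]
grip_width: 59.6
finger_force: 30.0
time: 26.92
tool_pos: [503.8, 23.2, 231.7]
tcp_rot: [3.141, -0.001, -0.044]
contact_force: [-0.6, -0.4, 0.8]
grip_width: 59.6
finger_force: 30.0
```

```bash
python3 -m inch '[[-0.0003,0,0.002,0,0.5],[-0.0003,0,0.0035,0,0.5],[-0.0003,0,0.004,0,0.5],[-0.0003,0,0.004,0,0.5]]'; python3 -m inch '[[0,0,0.001,0,0.5],[0,0,0.001,0,0.5]]'; python3 -m inch '[[0,0,0.001,0,0.5],[0,0,0.001,0,0.5]]'
```

```text
time: 27.25
tool_pos: [503.2, 23.5, 227.2]
tcp_rot: [3.141, -0.0, -0.043]
contact_force: [-0.6, -0.1, -0.7]
grip_width: 59.6
finger_force: 30.0
time: 27.42
tool_pos: [503.3, 23.5, 226.3]
tcp_rot: [3.141, -0.0, -0.043]
contact_force: [0.9, 0.7, 0.0]
grip_width: 59.7
finger_force: 30.0
time: 27.58
tool_pos: [503.2, 23.5, 226.3]
tcp_rot: [3.141, -0.001, -0.043]
contact_force: [-3.3, 0.5, 11.2]
grip_width: 59.7
finger_force: 30.0
```

Next comes the blank at (579.2,-357.1), yaw -0.156.

```bash
python3 -m inch '[[0,0,-0.001,0,0.98],[0,0,-0.001,0,0.98],[0,0,-0.001,0,0.98],[0,0,-0.001,0,0.98],[0,0,-0.01,0,0.98],[0,0,-0.03,0,0.98],[0,0,-0.05,0,0.98],[0,0,-0.05,0,0.98]]'
python3 - <<'E'
from h import *
plan([503.3,23.4,276,-.043],[579.2,-357.1,276,-.156])
E
```

```text
time: 28.25
tool_pos: [504.4, 23.5, 278.9]
tcp_rot: [3.141, -0.007, -0.043]
contact_force: [1.3, 0.3, -0.4]
grip_width: 90.2
finger_force: 0.0
[0.0922, 0.3769, 0.0, 0.113] rows 10
```

```bash
python3 -m inch '[[0.009,0.036,0,0,0.98],[0.018,0.072,0,0,0.98],[0.027,0.108,0,0,0.98],[0.036,0.144,0,0,0.98],[0.045,0.18,0,0,0.98]]'
python3 -m inch '[[0.009,0.037,0,0.1,0.98],[0.018,0.074,0,0.113,0.98],[0.027,0.111,0,0.113,0.98],[0.036,0.15,0,0.113,0.98],[0.044,0.182,0,0.113,0.98],[0.0472,0.197,0,0.113,0.98],[0.0472,0.197,0,0.113,0.98],[0.0472,0.197,0,0.113,0.98]]'
cat > chk.py <<'E'
from h import *
x,y,yaw=map(float,sys.argv[1:4])
p=capture('top')
for t,z in (('blank1',14),('press_board',16)):
    for d in trace(p,t): print(t,round(d['conf'],2),quad(p,d['pixels'],z))
for c,a in (([579.2,-357],-.156),([436.3,-372.8],-.297)): print(subrect(p,c,14,110,60,a))
q=capture('side')
for d in trace(q,'blank1'): print(round(d['conf'],2),np.round(d['rect']),quad(q,d['pixels'],14))
o=get_obs();print(o['tool_pos'],o['tcp_rot'])
plan([*o['tool_pos'],o['tcp_rot'][2]],[x,y,182,yaw])
E
python3 chk.py 579.2 -357.1 -.156
```

```text
time: 28.67
tool_pos: [540.4, -159.9, 275.2]
tcp_rot: [-3.142, 0.0, -0.043]
contact_force: [0.7, 0.2, 0.6]
grip_width: 90.2
finger_force: 0.0
time: 29.33
tool_pos: [578.6, -357.6, 274.3]
tcp_rot: [-3.141, 0.001, -0.158]
contact_force: [-0.6, 0.6, 0.0]
grip_width: 89.8
finger_force: 0.0
blank1 0.91 [523.7, 44.2, 119.9, 56.8, -32.2]
blank1 0.63 [396.8, -387.5, 45.7, 13.6, -27.8]
press_board 0.92 [578.4, 201.4, 113.9, 64.5, 8.5]
press_board 0.67 [328.7, 171.2, 111.2, 61.6, -86.3]
(array([ 582.5 , -357.77]), -0.134, 109.6, 61.9)
(array([ 439.99, -374.35]), -0.3281, 112.4, 58.0)
0.81 [307. 219.  31.   9.] [579.5, -341.4, 106.6, 80.1, -9.9]
0.77 [342. 217.  35.  12.] [437.6, -358.6, 117.5, 87.4, -16.0]
0.68 [322. 266.  35.  15.] [505.5, -29.7, 113.8, 81.6, -1.1]
0.53 [323. 273.  38.   7.] [506.7, 22.2, 107.9, 22.1, -1.0]
[ 579.26614084 -355.70737925  275.50694544] [-3.14141111e+00  1.42321671e-04 -1.54630255e-01]
[0.0001, 0.0014, 0.0935, 0.0014] rows 3
```

Run:
```python
from h import *
A=[]
for n in ('top','side'):
    s=capture(n)
    im=cv2.cvtColor(s['color'],cv2.COLOR_RGB2BGR);u=proj(s,[520,20,40]).astype(int)
    A.append(cv2.resize(im[u[1]-45:u[1]+45,u[0]-45:u[0]+45],(400,400),interpolation=2))
cv2.imwrite('pics/s3.png',np.hstack(A))
```

```text
(no output)
```

View pics/s3.png

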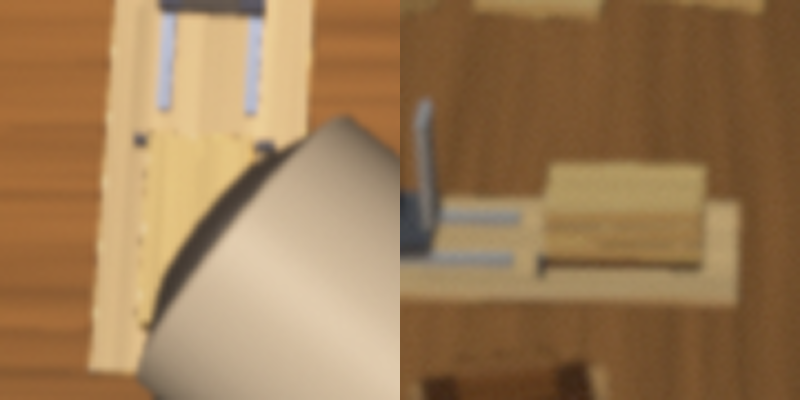

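The pile is square in the side crop at (625,213). The odd top-view reading came from the forearm hiding part of it.

```bash
python3 -m inch '[[0,0,0.03,0,0.98],[0,0,0.06,0,0.98],[0,0,0.08,0,0.98],[0,0,0.09,0,0.98],[0,0,0.0935,0,0.98],[0,0,0.0935,0,0.98],[0,0,0.0935,0,0.98]]'
python3 -m inch '[[0,0,0,0,0.98],[0,0,0,0,0.5],[0,0,0,0,0.5],[0,0,0,0,0.5],[0,0,0,0,0.5],[0,0,0,0,0.5],[0,0,0,0,0.5],[0,0,0,0,0.5]]'
python3 -m inch '[[0,0,-0.01,0,0.5],[0,0,-0.03,0,0.5],[0,0,-0.06,0,0.5],[0,0,-0.1,0,0.5],[0,0,-0.11,0,0.5],[0,0,-0.11,0,0.5]]'
```

```text
time: 30.27
tool_pos: [579.6, -357.4, 183.2]
tcp_rot: [3.14, -0.002, -0.156]
contact_force: [0.6, -0.4, -0.3]
grip_width: 90.4
finger_force: 0.0
time: 30.93
tool_pos: [579.1, -357.2, 181.9]
tcp_rot: [3.141, -0.0, -0.156]
contact_force: [-0.2, 0.5, 1.8]
grip_width: 59.7
finger_force: 30.0
time: 31.43
tool_pos: [579.8, -357.6, 297.1]
tcp_rot: [3.137, -0.008, -0.156]
contact_force: [-0.5, 0.3, -0.4]
grip_width: 59.5
finger_force: 30.0
```

Run:
```python
from h import *
plan([579.1,-357.2,292,-.156],[503.5,23.3,292,-.043])
```

```text
[-0.1338, -0.3641, 0.0, -0.113] rows 10
```

```bash
python3 -m inch '[[-0.0134,-0.0364,0,0,0.5],[-0.0268,-0.0728,0,0,0.5],[-0.0402,-0.109,0,0,0.5],[-0.0535,-0.1456,0,0,0.5],[-0.067,-0.182,0,0,0.5]]'
python3 -m inch '[[-0.0134,-0.036,0,-0.05,0.5],[-0.0268,-0.073,0,-0.113,0.5],[-0.0402,-0.109,0,-0.113,0.5],[-0.0535,-0.1456,0,-0.113,0.5],[-0.064,-0.174,0,-0.113,0.5],[-0.0668,-0.1821,0,-0.113,0.5],[-0.0668,-0.1821,0,-0.113,0.5],[-0.0668,-0.1821,0,-0.113,0.5]]'
python3 -m inch '[[0,0,0.02,0,0.5],[0,0,0.035,0,0.5],[0,0,0.043,0,0.5],[0,0,0.047,0,0.5],[0,0,0.047,0,0.5],[0,0,0.047,0,0.5],[0,0,0.047,0,0.5]]'
```

```text
time: 31.85
tool_pos: [540.0, -165.1, 290.4]
tcp_rot: [-3.141, 0.002, -0.157]
contact_force: [0.6, 0.7, -1.2]
grip_width: 59.2
finger_force: 30.0
time: 32.52
tool_pos: [503.5, 23.3, 291.2]
tcp_rot: [3.141, 0.001, -0.042]
contact_force: [0.8, -0.5, -0.8]
grip_width: 59.8
finger_force: 30.0
time: 33.1
tool_pos: [503.9, 23.0, 245.3]
tcp_rot: [3.141, -0.001, -0.044]
contact_force: [1.1, 1.4, -1.4]
grip_width: 59.4
finger_force: 30.0
```

```bash
python3 -m inch '[[-0.0003,0,0.002,0,0.5],[-0.0003,0,0.0035,0,0.5],[-0.0003,0,0.004,0,0.5],[-0.0003,0,0.004,0,0.5]]'; python3 -m inch '[[0,0,0.001,0,0.5],[0,0,0.001,0,0.5]]'; python3 -m inch '[[0,0,0.001,0,0.5],[0,0,0.001,0,0.5]]'
```

```text
time: 33.43
tool_pos: [503.2, 23.5, 240.7]
tcp_rot: [3.142, 0.0, -0.043]
contact_force: [0.2, 0.4, -1.0]
grip_width: 59.5
finger_force: 30.0
time: 33.6
tool_pos: [503.3, 23.4, 239.8]
tcp_rot: [3.141, -0.0, -0.043]
contact_force: [-0.5, 0.6, -0.0]
grip_width: 59.9
finger_force: 30.0
time: 33.77
tool_pos: [503.2, 23.4, 239.8]
tcp_rot: [3.141, -0.001, -0.043]
contact_force: [-3.1, 0.1, 11.0]
grip_width: 59.6
finger_force: 30.0
```

```bash
python3 -m inch '[[0,0,-0.001,0,0.98],[0,0,-0.001,0,0.98],[0,0,-0.001,0,0.98],[0,0,-0.001,0,0.98],[0,0,-0.01,0,0.98],[0,0,-0.03,0,0.98],[0,0,-0.05,0,0.98],[0,0,-0.05,0,0.98]]'
python3 - <<'E'
from h import *
plan([503.3,23.4,290,-.043],[436.3,-372.8,290,-.297])
E
```

```text
time: 34.43
tool_pos: [504.3, 23.3, 292.5]
tcp_rot: [3.141, -0.007, -0.043]
contact_force: [1.5, 0.2, 1.4]
grip_width: 90.1
finger_force: 0.0
[-0.0499, 0.3987, 0.0, 0.254] rows 10
```

```bash
python3 -m inch '[[-0.005,0.04,0,0,0.98],[-0.01,0.08,0,0,0.98],[-0.015,0.12,0,0,0.98],[-0.02,0.16,0,0,0.98],[-0.025,0.2,0,0,0.98]]'
python3 -m inch '[[-0.005,0.04,0,0.1,0.98],[-0.01,0.08,0,0.2,0.98],[-0.015,0.12,0,0.254,0.98],[-0.02,0.16,0,0.254,0.98],[-0.023,0.185,0,0.254,0.98],[-0.025,0.1987,0,0.254,0.98],[-0.025,0.1987,0,0.254,0.98],[-0.025,0.1987,0,0.254,0.98]]'
python3 chk.py 436.3 -372.8 -.297
```

```text
time: 34.85
tool_pos: [468.9, -176.9, 288.8]
tcp_rot: [3.142, 0.0, -0.043]
contact_force: [1.2, 1.1, 0.3]
grip_width: 90.1
finger_force: 0.0
time: 35.52
tool_pos: [435.9, -372.4, 288.3]
tcp_rot: [-3.141, 0.001, -0.298]
contact_force: [0.1, 1.2, -0.9]
grip_width: 90.4
finger_force: 0.0
blank1 0.56 [512.5, 25.4, 116.0, 65.6, -2.5]
press_board 0.95 [577.0, 203.2, 111.9, 63.1, 8.9]
press_board 0.75 [329.7, 173.7, 110.6, 59.8, -87.7]h.py:37: RuntimeWarning: invalid value encountered in scalar divide
  d=np.abs(np.gradient(v));d=d*(d>.5*d.max());off.append((s*d).sum()/d.sum())
Traceback (most recent call last):
  File "chk.py", line 6, in <module>
    for c,a in (([579.2,-357],-.156),([436.3,-372.8],-.297)): print(subrect(p,c,14,110,60,a))
                                                                    ~~~~~~~^^^^^^^^^^^^^^^^^
  File "h.py", line 39, in subrect
    lines.append(np.polyfit(a[k],off[k],1))
                 ~~~~~~~~~~^^^^^^^^^^^^^^^
TypeError: expected non-empty vector for x
```

```bash
sed -i '/^for c,a in/d' chk.py; python3 chk.py 436.3 -372.8 -.297
python3 - <<'E'
from h import *
p=capture('top')
for z in (72,):
  for ch in (None,2): print('stack',subrect(p,[503.5,23.3],z,110,60,-.043,ch))
E
```

```text
blank1 0.66 [512.7, 27.0, 117.7, 66.2, -4.1]
press_board 0.8 [578.1, 201.4, 111.1, 63.4, 9.7]
press_board 0.69 [330.5, 173.7, 110.5, 63.6, -87.6]
press_board 0.27 [365.0, 515.7, 101.9, 56.5, -89.4]
0.81 [325. 261.  36.  11.] [504.7, -52.5, 114.6, 83.3, -2.2]
0.59 [342. 217.  35.  10.] [438.0, -356.1, 114.0, 79.2, -16.8]
0.58 [323. 273.  36.   7.] [503.3, 19.5, 107.6, 16.6, -0.9]
[ 436.40644699 -372.05373785  288.88775047] [ 3.14151885e+00 -1.34825432e-04 -2.96061668e-01]
[0.0001, 0.0007, 0.1069, 0.0009] rows 3h.py:37: RuntimeWarning: invalid value encountered in scalar divide
  d=np.abs(np.gradient(v));d=d*(d>.5*d.max());off.append((s*d).sum()/d.sum())
Traceback (most recent call last):
  File "h.py", line 39, in subrect
    lines.append(np.polyfit(a[k],off[k],1))
                 ~~~~~~~~~~^^^^^^^^^^^^^^^
TypeError: expected non-empty vector for x
```

```bash
python3 -m inch '[[0,0,0.03,0,0.98],[0,0,0.06,0,0.98],[0,0,0.085,0,0.98],[0,0,0.1,0,0.98],[0,0,0.107,0,0.98],[0,0,0.107,0,0.98],[0,0,0.107,0,0.98]]'
python3 -m inch '[[0,0,0,0,0.98],[0,0,0,0,0.5],[0,0,0,0,0.5],[0,0,0,0,0.5],[0,0,0,0,0.5],[0,0,0,0,0.5],[0,0,0,0,0.5],[0,0,0,0,0.5]]'
python3 -m inch '[[0,0,-0.01,0,0.5],[0,0,-0.03,0,0.5],[0,0,-0.06,0,0.5],[0,0,-0.1,0,0.5],[0,0,-0.12,0,0.5],[0,0,-0.12,0,0.5]]'
```

```text
time: 36.55
tool_pos: [436.3, -373.0, 182.2]
tcp_rot: [3.141, -0.0, -0.297]
contact_force: [0.4, -0.2, -0.0]
grip_width: 90.2
finger_force: 0.0
time: 37.22
tool_pos: [436.1, -372.8, 182.0]
tcp_rot: [3.141, -0.0, -0.297]
contact_force: [0.3, -0.2, 3.7]
grip_width: 59.5
finger_force: 30.0
time: 37.72
tool_pos: [436.9, -373.6, 307.6]
tcp_rot: [3.136, -0.009, -0.297]
contact_force: [0.5, -1.1, -0.4]
grip_width: 59.3
finger_force: 30.0
```

Run:
```python
from h import *
plan([436.1,-372.8,302,-.297],[503.4,23.3,302,-.043])
```

```text
[-0.0516, -0.3985, 0.0, -0.254] rows 10
```

```bash
python3 -m inch '[[-0.005,-0.04,0,0,0.5],[-0.01,-0.08,0,0,0.5],[-0.015,-0.12,0,0,0.5],[-0.021,-0.16,0,0,0.5],[-0.026,-0.2,0,0,0.5]]'
python3 -m inch '[[-0.005,-0.04,0,-0.1,0.5],[-0.01,-0.08,0,-0.2,0.5],[-0.015,-0.12,0,-0.254,0.5],[-0.02,-0.16,0,-0.254,0.5],[-0.024,-0.19,0,-0.254,0.5],[-0.0256,-0.1985,0,-0.254,0.5],[-0.0256,-0.1985,0,-0.254,0.5],[-0.0256,-0.1985,0,-0.254,0.5]]'
python3 -m inch '[[0,0,0.02,0,0.5],[0,0,0.033,0,0.5],[0,0,0.04,0,0.5],[0,0,0.043,0,0.5],[0,0,0.043,0,0.5],[0,0,0.043,0,0.5],[0,0,0.043,0,0.5]]'
```

```text
time: 38.13
tool_pos: [469.2, -172.0, 301.2]
tcp_rot: [-3.141, 0.001, -0.298]
contact_force: [0.8, -0.5, -0.2]
grip_width: 59.6
finger_force: 30.0
time: 38.8
tool_pos: [503.2, 23.2, 301.3]
tcp_rot: [3.141, 0.001, -0.042]
contact_force: [0.2, -0.5, -0.6]
grip_width: 60.0
finger_force: 30.0
time: 39.38
tool_pos: [503.7, 22.9, 259.4]
tcp_rot: [3.141, -0.001, -0.044]
contact_force: [0.2, 0.4, -0.8]
grip_width: 59.4
finger_force: 30.0
```

```bash
python3 -m inch '[[-0.0002,0,0.002,0,0.5],[-0.0002,0,0.0035,0,0.5],[-0.0002,0,0.004,0,0.5],[-0.0002,0,0.004,0,0.5]]'; python3 -m inch '[[0,0,0.001,0,0.5],[0,0,0.001,0,0.5]]'; python3 -m inch '[[0,0,0.001,0,0.5],[0,0,0.001,0,0.5]]'
```

```text
time: 39.72
tool_pos: [503.2, 23.4, 254.6]
tcp_rot: [3.141, 0.0, -0.043]
contact_force: [0.2, -0.3, -0.4]
grip_width: 59.8
finger_force: 30.0
time: 39.88
tool_pos: [503.3, 23.4, 253.9]
tcp_rot: [3.141, -0.0, -0.043]
contact_force: [-0.5, 0.2, 3.7]
grip_width: 59.7
finger_force: 30.0
time: 40.05
tool_pos: [503.2, 23.4, 253.9]
tcp_rot: [3.141, -0.001, -0.043]
contact_force: [-4.0, 0.3, 11.3]
grip_width: 59.4
finger_force: 30.0
```

```bash
python3 -m inch '[[0,0,-0.001,0,0.98],[0,0,-0.001,0,0.98],[0,0,-0.001,0,0.98],[0,0,-0.001,0,0.98],[0,0,-0.01,0,0.98],[0,0,-0.03,0,0.98],[0,0,-0.06,0,0.98],[0,0,-0.06,0,0.98]]'
python3 -m inch '[[-0.009,0.039,0,0,0.98],[-0.018,0.078,0,0,0.98],[-0.027,0.117,0,0,0.98],[-0.036,0.156,0,0,0.98],[-0.046,0.2,0,0,0.98],[-0.056,0.235,0,0,0.98],[-0.056,0.235,0,0,0.98],[-0.056,0.235,0,0,0.98]]'
python3 - <<'E'
from h import *
A=[]
for n in ('top','side'):
    s=capture(n)
    if n=='top':
        for d in trace(s,'press_board'): print(round(d['conf'],2),quad(s,d['pixels'],16))
        try: print('board',subrect(s,[577,202.3],16,110,60,.152),subrect(s,[577,202.3],16,110,60,.152,2))
        except Exception as e: print(e)
        for d in trace(s,'blank1'): print(round(d['conf'],2),quad(s,d['pixels'],86))
    im=cv2.cvtColor(s['color'],cv2.COLOR_RGB2BGR)
    # expected outlines: pile top (z86) and pad top (z16)
    u=proj(s,[540,110,40]).astype(int);k=5;a=u-80
    c=cv2.resize(im[a[1]:a[1]+110,a[0]:a[0]+80+(0)],None,fx=k,fy=k,interpolation=2)
    for X,Y in ((55,30),(55,-30),(-55,-30),(-55,30)):
        ex=np.array([np.cos(-.043),np.sin(-.043)]);ey=np.array([-ex[1],ex[0]])
        w=np.array([503.5,23.3])+X*ex+Y*ey
    A.append(c)
    save(s,'s5'+n)
o=get_obs();print(o['tool_pos'])
A=[]
for n,h in (('top',45),('side',45)):
    im=cv2.imread('pics/s5%s.png'%n);s=capture(n);u=proj(s,[520,20,50]).astype(int)
    c=cv2.resize(im[u[1]-h:u[1]+h,u[0]-h:u[0]+h],(400,400),interpolation=2);f=400/2/h
    ex=np.array([np.cos(-.043),np.sin(-.043)]);ey=np.array([-ex[1],ex[0]])
    for X,Y in ((55,30),(55,-30),(-55,-30),(-55,30)):
        w=np.array([503.5,23.3])+X*ex+Y*ey
        q=((proj(s,[*w,86])-u+h+.5)*f).astype(int);cv2.circle(c,tuple(int(v) for v in q),2,(0,0,255),-1)
    A.append(c)
cv2.imwrite('pics/s5.png',np.hstack(A))
E
```

```text
time: 40.72
tool_pos: [504.6, 23.3, 317.8]
tcp_rot: [3.141, -0.009, -0.043]
contact_force: [1.1, 0.2, 0.8]
grip_width: 90.0
finger_force: 0.0
time: 41.38
tool_pos: [436.5, -210.8, 312.9]
tcp_rot: [3.141, -0.0, -0.048]
contact_force: [0.4, 0.1, 0.4]
grip_width: 89.8
finger_force: 0.0
0.71 [345.4, 206.1, 47.1, 23.4, -84.2]
0.6 [237.5, -243.3, 48.5, 18.9, -27.5]
board (array([575.83, 201.96]), 0.154, 110.4, 60.8) (array([575.95, 202.54]), 0.1628, 110.7, 62.0)
0.61 [503.9, 23.6, 111.1, 60.4, -2.6]
[ 437.45734342 -207.75588777  312.769356  ]
```

View pics/s5.png

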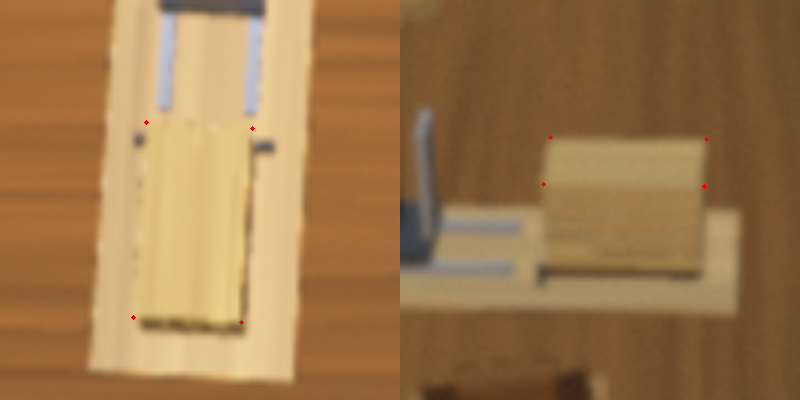

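The red dots (expected pile-top corners) match the pile in both views, so all five blanks are flush. I'll fetch the press board next.

Run:
```python
from h import *
plan([437.1,-209,312.8,-.043],[505,0,312.8,-.043],[575.9,202.3,312.8,.152])
```

```text
[0.0589, -0.2117, 0.0, 0.0] rows 6
[0.0621, -0.2052, 0.0, -0.195] rows 6
```

```bash
python3 -m inch '[[0.01,-0.036,0,0,0.7],[0.02,-0.072,0,0,0.7],[0.03,-0.108,0,0,0.7],[0.04,-0.144,0,0,0.7],[0.05,-0.18,0,0,0.7],[0.059,-0.2117,0,0,0.7]]'
python3 -m inch '[[0.0105,-0.035,0,-0.1,0.7],[0.021,-0.07,0,-0.195,0.7],[0.032,-0.105,0,-0.195,0.7],[0.045,-0.15,0,-0.195,0.7],[0.056,-0.185,0,-0.195,0.7],[0.062,-0.2052,0,-0.195,0.7],[0.062,-0.2052,0,-0.195,0.7],[0.062,-0.2052,0,-0.195,0.7]]'
python3 -m inch '[[0,0,0.03,0,0.7],[0,0,0.06,0,0.7],[0,0,0.09,0,0.7],[0,0,0.105,0,0.7],[0,0,0.112,0,0.7],[0,0,0.112,0,0.7],[0,0,0.112,0,0.7]]'
```

```text
time: 42.18
tool_pos: [505.4, 3.2, 312.8]
tcp_rot: [-3.141, -0.0, -0.041]
contact_force: [-0.6, -1.0, -0.3]
grip_width: 64.8
finger_force: 0.0
time: 42.85
tool_pos: [575.4, 204.5, 312.1]
tcp_rot: [3.141, 0.001, 0.156]
contact_force: [0.5, -1.0, 0.3]
grip_width: 64.1
finger_force: 0.0
time: 43.43
tool_pos: [576.2, 201.8, 201.5]
tcp_rot: [3.141, -0.001, 0.151]
contact_force: [1.0, 0.4, 0.6]
grip_width: 64.5
finger_force: 0.0
```

```bash
python3 -m inch '[[0,-0.0005,0.003,0,0.7],[0,-0.0005,0.005,0,0.7],[0,-0.0005,0.005,0,0.7],[0,-0.0005,0.005,0,0.7]]'
python3 -m inch '[[0,0,0,0,0.1],[0,0,0,0,0.1],[0,0,0,0,0.1],[0,0,0,0,0.1],[0,0,0,0,0.1],[0,0,0,0,0.1],[0,0,0,0,0.1],[0,0,0,0,0.1]]'
python3 -m inch '[[0,0,-0.01,0,0.1],[0,0,-0.03,0,0.1],[0,0,-0.06,0,0.1],[0,0,-0.1,0,0.1],[0,0,-0.12,0,0.1],[0,0,-0.12,0,0.1]]'
```

```text
time: 43.77
tool_pos: [576.0, 202.8, 196.3]
tcp_rot: [3.142, -0.001, 0.152]
contact_force: [0.5, 0.6, 0.1]
grip_width: 64.0
finger_force: 0.0
time: 44.43
tool_pos: [576.0, 202.7, 195.7]
tcp_rot: [3.141, 0.0, 0.152]
contact_force: [0.6, -0.3, 0.2]
grip_width: 19.8
finger_force: 30.0
time: 44.93
tool_pos: [576.9, 203.1, 321.7]
tcp_rot: [-3.141, -0.01, 0.152]
contact_force: [1.7, 0.8, -2.5]
grip_width: 19.7
finger_force: 30.0
```

Run:
```python
from h import *
plan([576.0,202.7,316,.152],[503.6,23.4,316,-.043])
```

```text
[-0.0987, 0.1663, 0.0, 0.195] rows 5
```

```bash
python3 -m inch '[[-0.018,0.03,0,0.1,0.1],[-0.037,0.062,0,0.195,0.1],[-0.056,0.094,0,0.195,0.1],[-0.075,0.126,0,0.195,0.1],[-0.09,0.152,0,0.195,0.1],[-0.0987,0.1663,0,0.195,0.1],[-0.0987,0.1663,0,0.195,0.1],[-0.0987,0.1663,0,0.195,0.1]]'
python3 -m inch '[[0,0,0.015,0,0.1],[0,0,0.025,0,0.1],[0,0,0.031,0,0.1],[0,0,0.033,0,0.1],[0,0,0.033,0,0.1],[0,0,0.033,0,0.1],[0,0,0.033,0,0.1]]'
```

```text
time: 45.6
tool_pos: [503.0, 22.8, 314.9]
tcp_rot: [-3.141, 0.002, -0.045]
contact_force: [-0.6, -0.3, -3.2]
grip_width: 20.1
finger_force: 30.0
time: 46.18
tool_pos: [503.8, 23.7, 283.1]
tcp_rot: [3.141, -0.001, -0.043]
contact_force: [-0.3, 0.3, -2.8]
grip_width: 20.1
finger_force: 30.0
```

```bash
python3 -m inch '[[-0.0002,0,0.002,0,0.1],[-0.0002,0,0.0035,0,0.1],[-0.0002,0,0.004,0,0.1],[-0.0002,0,0.004,0,0.1]]'; python3 -m inch '[[0,0,0.001,0,0.1],[0,0,0.001,0,0.1]]'; python3 -m inch '[[0,0,0.001,0,0.1],[0,0,0.001,0,0.1]]'
```

```text
time: 46.52
tool_pos: [503.3, 23.4, 278.7]
tcp_rot: [3.142, 0.0, -0.043]
contact_force: [0.1, 1.0, -2.9]
grip_width: 19.6
finger_force: 30.0
time: 46.68
tool_pos: [503.3, 23.4, 277.6]
tcp_rot: [3.141, -0.0, -0.043]
contact_force: [0.1, 0.3, -4.0]
grip_width: 19.4
finger_force: 30.0
time: 46.85
tool_pos: [503.3, 23.5, 277.6]
tcp_rot: [3.141, -0.001, -0.043]
contact_force: [-2.6, -0.3, 5.5]
grip_width: 19.6
finger_force: 30.0
```

```bash
python3 -m inch '[[0,0,-0.0005,0,0.6],[0,0,-0.0005,0,0.6],[0,0,-0.0005,0,0.6],[0,0,-0.0005,0,0.6],[0,0,-0.01,0,0.6],[0,0,-0.03,0,0.6],[0,0,-0.06,0,0.6],[0,0,-0.06,0,0.6]]'
python3 -m inch '[[-0.009,0.039,0,0,0.6],[-0.018,0.078,0,0,0.6],[-0.027,0.117,0,0,0.6],[-0.036,0.156,0,0,0.6],[-0.046,0.2,0,0,0.6],[-0.056,0.235,0,0,0.6],[-0.056,0.235,0,0,0.6],[-0.056,0.235,0,0,0.6]]'
cat > dots.py <<'E'
from h import *
A=[]
for n,h in (('top',45),('side',45)):
    s=capture(n);im=cv2.cvtColor(s['color'],cv2.COLOR_RGB2BGR);u=proj(s,[530,20,60]).astype(int)
    c=cv2.resize(im[u[1]-h:u[1]+h,u[0]-h:u[0]+h],(400,400),interpolation=2);f=400/2/h
    ex=np.array([np.cos(-.043),np.sin(-.043)]);ey=np.array([-ex[1],ex[0]])
    for X,Y in ((55,30),(55,-30),(-55,-30),(-55,30)):
        w=np.array([503.5,23.3])+X*ex+Y*ey
        q=((proj(s,[*w,98])-u+h+.5)*f).astype(int);cv2.circle(c,tuple(int(v) for v in q),2,(0,0,255),-1)
    A.append(c)
    if n=='top':
        print(subrect(s,[503.5,23.3],98,110,60,-.043))
    for d in tip_of(s,'keeper_grip')[:1]: print(n,round(d['conf'],2),ray(s,d['centre'],109).round(1))
cv2.imwrite('pics/%s.png'%sys.argv[1],np.hstack(A)); o=get_obs();print(o['tool_pos'],o['tcp_rot'])
E
python3 dots.py s6
```

```text
time: 47.52
tool_pos: [504.6, 23.4, 342.0]
tcp_rot: [3.141, -0.009, -0.043]
contact_force: [1.1, -0.1, 1.5]
grip_width: 55.1
finger_force: 0.0
time: 48.18
tool_pos: [436.6, -210.7, 337.1]
tcp_rot: [3.141, -0.001, -0.048]
contact_force: [0.6, 0.6, -0.1]
grip_width: 55.0
finger_force: 0.0
(array([499.84,  22.39]), -0.0371, 118.3, 61.9)
top 0.67 [676.7  17.7 109. ]
side 0.64 [676.1  26.9 109. ]
[ 437.60148631 -207.62111107  336.84960779] [-3.14142278e+00 -9.95773493e-05 -4.13597967e-02]
```

View pics/s6.png

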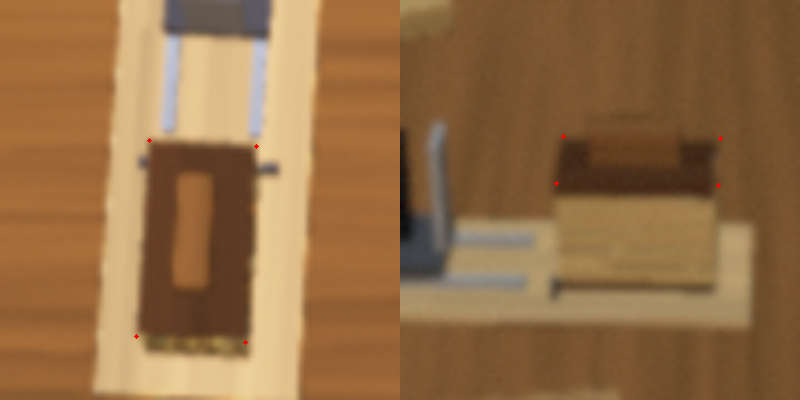

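Board and pile line up with the dots in both views. Time for the keeper.

Run:
```python
from h import *
plan([437.1,-209,336.8,-.043],[674.5,16,336.8,-.043])
```

```text
[0.2275, -0.235, 0.0, 0.0] rows 8
```

```bash
python3 -m inch '[[0.028,-0.029,0,0,0.6],[0.056,-0.058,0,0,0.6],[0.084,-0.087,0,0,0.6],[0.112,-0.116,0,0,0.6],[0.14,-0.145,0,0,0.6],[0.168,-0.174,0,0,0.6],[0.196,-0.203,0,0,0.6],[0.215,-0.223,0,0,0.6]]'
python3 -m inch '[[0.0125,-0.012,0,0,0.6],[0.0125,-0.012,0,0,0.6],[0.0125,-0.012,0,0,0.6],[0.0125,-0.012,0,0,0.6]]'
python3 -m inch '[[0,0,0.03,0,0.6],[0,0,0.055,0,0.6],[0,0,0.067,0,0.6],[0,0,0.071,0,0.6],[0,0,0.071,0,0.6],[0,0,0.071,0,0.6]]'
```

```text
time: 49.05
tool_pos: [663.2, 9.7, 336.5]
tcp_rot: [-3.141, -0.001, -0.039]
contact_force: [-1.0, -1.0, 0.3]
grip_width: 55.0
finger_force: 0.0
time: 49.38
tool_pos: [674.1, 16.8, 336.5]
tcp_rot: [3.141, 0.001, -0.042]
contact_force: [0.0, 0.2, -0.0]
grip_width: 55.3
finger_force: 0.0
time: 49.88
tool_pos: [674.9, 15.7, 267.1]
tcp_rot: [3.141, -0.002, -0.044]
contact_force: [0.1, 0.2, 0.1]
grip_width: 55.3
finger_force: 0.0
```

```bash
python3 -m inch '[[0,0,0,0,0.12],[0,0,0,0,0.12],[0,0,0,0,0.12],[0,0,0,0,0.12],[0,0,0,0,0.12],[0,0,0,0,0.12],[0,0,0,0,0.12],[0,0,0,0,0.12]]'
python3 -m inch '[[-0.005,0,0,0,0.12],[-0.01,0,0,0,0.12],[-0.015,0,0,0,0.12],[-0.02,0,0,0,0.12],[-0.025,0,0,0,0.12],[-0.03,0,0,0,0.12],[-0.03,0,0,0,0.12]]'
```

```text
time: 50.55
tool_pos: [674.7, 15.8, 265.9]
tcp_rot: [3.141, -0.0, -0.043]
contact_force: [0.0, -1.4, 1.3]
grip_width: 18.0
finger_force: 30.0
time: 51.13
tool_pos: [643.6, 17.2, 265.8]
tcp_rot: [3.141, 0.001, -0.043]
contact_force: [-2.6, -4.1, 2.9]
grip_width: 17.6
finger_force: 30.0
```

```bash
python3 -m inch '[[-0.005,0.0003,0,0,0.12],[-0.01,0.0005,0,0,0.12],[-0.015,0.0005,0,0,0.12],[-0.02,0.0005,0,0,0.12],[-0.025,0.0005,0,0,0.12],[-0.03,0.0005,0,0,0.12],[-0.034,0.0005,0,0,0.12],[-0.034,0.0005,0,0,0.12]]'
python3 -m inch '[[-0.002,0,0,0,0.12],[-0.004,0,0,0,0.12],[-0.005,0,0,0,0.12],[-0.005,0,0,0,0.12]]'
```

```text
time: 51.8
tool_pos: [609.8, 18.5, 265.8]
tcp_rot: [-3.142, 0.001, -0.043]
contact_force: [-2.9, -1.5, 5.1]
grip_width: 18.0
finger_force: 30.0
time: 52.13
tool_pos: [605.6, 18.7, 265.8]
tcp_rot: [-3.141, -0.0, -0.043]
contact_force: [1.0, -0.7, 4.2]
grip_width: 17.7
finger_force: 30.0
```

```bash
python3 -m inch '[[-0.002,0,0,0,0.12],[-0.003,0,0,0,0.12],[-0.003,0,0,0,0.12]]'
python3 -m inch '[[-0.001,0,0,0,0.12],[-0.002,0,0,0,0.12],[-0.002,0,0,0,0.12]]'
python3 -m inch '[[-0.001,0,0,0,0.12],[-0.0015,0,0,0,0.12],[-0.0015,0,0,0,0.12]]'
```

```text
time: 52.38
tool_pos: [602.6, 18.8, 265.8]
tcp_rot: [-3.141, -0.0, -0.043]
contact_force: [0.7, 0.4, 3.7]
grip_width: 17.5
finger_force: 30.0
time: 52.63
tool_pos: [600.6, 18.9, 265.8]
tcp_rot: [-3.141, -0.0, -0.043]
contact_force: [1.5, 1.3, 3.8]
grip_width: 17.7
finger_force: 30.0
time: 52.88
tool_pos: [599.5, 18.9, 265.8]
tcp_rot: [-3.141, -0.001, -0.043]
contact_force: [5.6, 0.8, 2.7]
grip_width: 17.9
finger_force: 30.0
```

```bash
python3 -m inch '[[-0.001,0,0,0,0.12],[-0.002,0,0,0,0.12],[-0.002,0,0,0,0.12]]'
python3 -m inch '[[0.0015,0,0,0,0.12],[0.0015,0,0,0,0.4],[0.0015,0,0,0,0.5],[0.0015,0,0,0,0.5],[0.0015,0,0,0,0.5],[0.0015,0,-0.02,0,0.5],[0.0015,0,-0.05,0,0.5],[0.0015,0,-0.08,0,0.5]]'
python3 -m inch '[[0,0,-0.02,0,0.6],[-0.02,0.03,-0.02,0,0.6],[-0.04,0.065,-0.02,0,0.6],[-0.06,0.1,-0.02,0,0.6],[-0.08,0.135,-0.02,0,0.6],[-0.1,0.17,-0.02,0,0.6],[-0.12,0.2,-0.02,0,0.6],[-0.12,0.2,-0.02,0,0.6]]'
python3 dots.py s7
python3 - <<'E'
from h import *
p=capture('top');save(p,'end')
E
```

```text
time: 53.13
tool_pos: [598.6, 18.9, 265.9]
tcp_rot: [-3.141, -0.006, -0.043]
contact_force: [12.2, 2.6, -3.0]
grip_width: 17.9
finger_force: 30.0
time: 53.8
tool_pos: [598.2, 18.8, 345.4]
tcp_rot: [3.142, 0.004, -0.043]
contact_force: [1.9, -0.5, -0.9]
grip_width: 45.4
finger_force: 0.0
time: 54.47
tool_pos: [467.0, -179.9, 365.6]
tcp_rot: [3.14, 0.002, -0.048]
contact_force: [-0.0, -1.1, -1.1]
grip_width: 55.2
finger_force: 0.0
(array([503.1 ,  22.26]), -0.0377, 123.0, 61.9)
top 0.71 [602.7  17.5 109. ]
side 0.68 [603.5  28.9 109. ]
[ 470.32840459 -175.40485082  365.67619318] [-3.14132157e+00  9.08586442e-05 -4.31735181e-02]
```

View pics/s7.png

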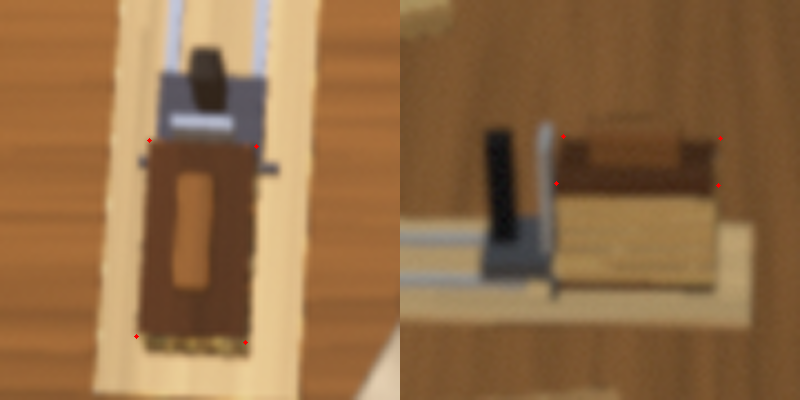

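View pics/end.png

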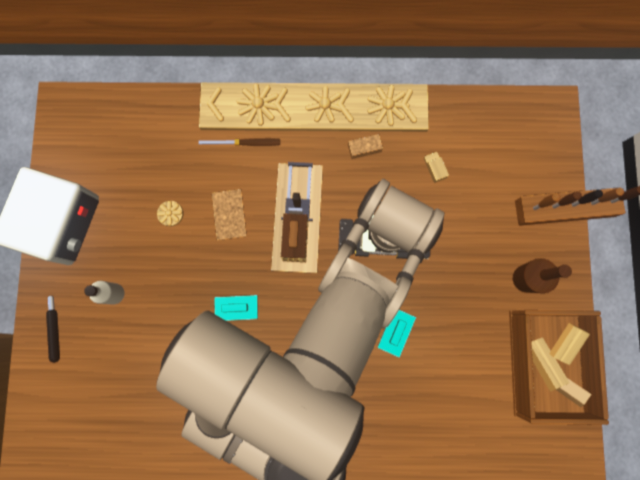

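The crops show the keeper home against the pile's end, with pile and board matching the dots. The bench view shows nothing else moved, so I'm handing in.

```bash
python3 -c "
from plant import *
print(close_job())"
```

```text
the job is handed in; nothing more can be done
None
```

The job is handed in: all five blanks are piled flush on the pad with the press board square on top, handle up, and the keeper is fully home at its stop; in the last pictures the pile was square and nothing else on the bench looked moved.

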